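# Free the locked shaker lid

### The job

The tin shaker has lost power with its lid locked. Take the wooden dowel from the tool block, put it down through the small release hole in the shaker's front panel and press the spring catch behind it gently, only until the lid springs up; then stand the dowel back in its own hole, right down, and open the lid all the way by its handle and leave it open. Leave everything else on the bench where it is.

Things in the scene. Friction and masses are not known exactly. Their poses are not given: they have to be found in the camera images.
- shaker: bench-top shaker for touch-up tins, a grey steel box 300 mm deep (its x), 260 mm wide (its y), 156 mm high with the lid shut, heavy, does not move. Origin at the centre of its underside, x axis towards the rear (lid hinge), y to its left, z up. The front 80 mm is a lower flat control panel, 105 mm above the bench; behind it the chamber is covered by the lid.
- release_hole (a point): centre of the mouth of the round release hole, 16 mm wide with a narrow bright rim, in the level panel 12 mm thick (x -113, y -85, z +105 mm in the shaker's frame, 43 mm in front of the lid's edge); z axis up. The 22 mm flat head of the spring catch lies under it, somewhere from 15 to 40 mm below the panel's surface (machines differ: it must be felt), and moves straight down.
- catch (a joint): how far the spring catch is pressed down, m: 0 at rest, 0.0075 at its hard stop. It resists with about 4.5 N at first and 0.6 N more per mm. The lid comes free when it is down by about 5 mm (7 to 8 N). More than 18 N from the dowel (which happens at once when it is driven against its stop) damages it.
- lid (a joint): opening angle of the lid, rad: 0 shut (locked it has about 0.01 of play), 1.2 at its stop, fully open. Let off the catch it springs up by itself to about 0.3 to 0.6 in about a second. It is balanced: it takes less than 2 N at the handle to lift and stays at any angle beyond that.
- lid_handle (a point): middle of the lid's handle, a round steel bar 11 mm in diameter, 100 mm long, level and parallel to the shaker's y axis, held on two stems 35 mm in front of the lid's front edge with free space above and between bar and lid. It moves with the lid on a circle of radius 200 mm about the hinge. z axis: the lid's upward normal.
- lid_hinge (a point): point on the lid's hinge line (parallel to the shaker's y axis) at the rear, mid-width, 142 mm above the bench, 95 mm behind the shaker's origin. The handle bar lies 200 mm in front of it and 8 mm above it when the lid is shut (its middle 25 mm to the left of this point). The axes turn with the lid; the lid's front edge rises as it opens.
- stand: plywood tool block, 50 mm (its x) by 150 mm (its y) by 60 mm high, heavy, does not move; three round holes 15 mm in diameter and 45 mm deep in a row along its y, at y = -50, +5 and +50 mm. The dowel stands in the one at y = -50, a small brush in the one at +50, the middle one is empty. Origin at the centre of the underside.
- stand_hole0 (a point): centre of the mouth of the dowel's hole in the stand (15 mm in diameter, chamfered, floor 45 mm below the mouth), 60 mm above the bench; z axis up
- dowel_center (a point): middle of the plain wooden dowel, 12 mm in diameter, 170 mm long, 16 g, standing upright in its hole with 125 mm showing; z axis along it to its upper end. Its top is 85 mm above this point, its lower end 85 mm below.
- dowel_tip (a point): centre of the dowel's lower, slightly chamfered end (85 mm below its middle)
- brush: small touch-up brush standing bristles up in the stand's other end hole, 15 mm thick, 158 mm long; leave it. Origin at its lower end.
- can: one-litre paint tin under a black stirring lid with a side handle, 114 mm wide, 165 mm high; leave it. Origin at the centre of its underside.
- cup: clear plastic mixing cup, 70 mm wide, 70 mm high; leave it. Origin at the centre of its underside.
- tape: roll of paper masking tape lying flat, 80 mm wide, 24 mm high; leave it. Origin at the centre of its underside.
- tin_a: closed touch-up tin, 74 mm wide, 85 mm high; leave it. Origin at the centre of its underside.
- tin_b: closed touch-up tin, 92 mm wide, 75 mm high; leave it. Origin at the centre of its underside.
There are look-alikes about, which are no part of the job. There is more than one size of the stand; the one meant has the size given above.

How it is judged:
On the way, in this order (a step that is already met when the one before it is completed fails the run):
1. the dowel's end is inside the release hole and presses the catch down (horizontal distance between dowel_tip and release_hole below 0.008 m and z of dowel_tip in the frame of release_hole below -0.012 m and value of joint catch above 0.002 m).
2. the lid springs up off its catch (value of joint lid above 0.1 rad), for 0.1 s.
At the end, for the whole second after the job is handed in: The lid stands open by more than 1.05 rad (its stop is at 1.2) and at rest, and the dowel stands upright (within 0.15 rad) in its own hole in the stand, its lower end within 6 mm of the hole's floor, released and at rest (value of joint lid above 1.05 rad and velocity of joint lid below 0.1 rad/s and horizontal distance between dowel_tip and stand_hole0 below 0.008 m and z of dowel_tip in the frame of stand_hole0 below -0.039 m and angle between dowel_center's own z axis and vertical below 0.15 rad and linear speed of dowel below 0.03 m/s); the robot touches nothing.
It fails at once if the dowel presses the catch with more than 18 N (contact force between dowel and catch above 18 N).
It fails at once if the dowel is pressed on the shaker's panel with more than 30 N (contact force between dowel and shaker above 30 N).
It fails at once if a bystander (paint tins, cup, tape) is moved by more than 40 mm (distance of any of can, cup, tape, tin_a, tin_b from where it was at the start of the episode above 0.04 m).
It fails at once if the brush is knocked or taken out of the stand (distance of brush from where it was at the start of the episode above 0.03 m).
It also fails if it takes over 67 s, if anything falls off the work surface, if the arm or the gripper's body presses on something with over 40 N, if the wrist force passes 120 N, or if a joint passes its speed limit or range.

### The arm

A 6-joint arm with a two-finger parallel gripper is mounted at the origin on the work surface. World frame = base frame: x ahead of the robot, y to its left, z up, the work surface at z = 0. Lengths are in m, angles in rad, forces in N, time in s.
With the tool pointing down it reaches from about 0.375 to 0.975 m from the base axis. Payload 3.8 kg.
Tool frame: the origin (TCP) lies midway between the tips of the shut fingers; the grasp point (between the pads) lies 19 mm behind it; x points along the fingers, y is the direction in which the jaws open and shut, and the axes are right-handed (so a half turn about x gives the same grasp; the last joint's range is limited). The gripper opens to 85 mm and grips with 20 to 120 N. Pads are 22 mm wide; open, the fingers measure 114 mm over their backs; the gripper's body (76 mm by 85 mm) begins 54 mm behind the grasp point. The pads swing forward as they close: fully open they stand 13 mm farther back than shut.
Start: joints at [-1.307, 0.264, 1.604, -0, 1.274, -0.037], TCP at [0.2, -0.645, 0.208] pointing down, gripper open.
Joint ranges: [-2.63, 2.63], [-0.94, 2.18], [0.31, 2.57], [-1.31, 4.45], [0, 2.66], [-2.55, 2.55]. Speed limits (rad/s): [2.57, 2.57, 3.14, 3.14, 3.14, 3.14].

### API

Orientations are given as a rotation vector (axis times angle).
In Python, from workcell import read_state, read_camera, get_calibration, finish_job gives the robot as it stands. The module is installed in compiled form; this text tells all that it offers.
- The arm moves only by the shell command python3 -m creep 'ROWS' [FORCE]. ROWS is JSON, a list of rows, each a list of 3 entries, a list of its own where there are three numbers: the closure in counts, from 0 (fully open) to 255 (shut), then the shift along the world's x, y, z in mm, then the turn about the world's z in rad. In form: [[hand, [tx, ty, tz], spin], ...]. A call has exactly 8 rows; each row shifts and turns the commanded pose from where the row before left it; what a row does not reach is not made up. A row lasts 1/12 s, in which the tool goes at most 41.7 mm and 7.16 degrees, less where a joint would pass 70% of its speed; a pose out of reach is approached as far as the arm can. A call is refused whole if a number of a shift passes 41.7 or a number of a turn 0.125, either way. A call with a gripper value outside its range is refused whole. The fingers move at their own pace and stop on an object; FORCE is the grip in N (left out, the last holds). Time passes only in rows, so rows that do not move let the fingers close, or fill a call up. It gives the time, the measured TCP pose, the force and the opening at its end, in the units of the state.
- read_state(): the state, without advancing time (a new reading comes with each control period).
- read_camera(name): name is "scene" or "top"; returns (picture, depth): 384x512x3 uint8, blue, green, red; 384x512 float32, m along the optical axis (not along the pixel's ray), 0 where there is no reading.
- get_calibration(name): a dict with "K" (3x3 intrinsics, pixels), "eye" and "orientation" of the camera in the world. Camera axes: x right, y down, z forward; pixel columns grow to the right and rows downward; lengths in m; the calibration is good to about 2 mm. A picture is of the moment at which its call begins. get_calibration takes no time and is no camera call.
- finish_job(): hands the job in, once; it reports no verdict.
The state is a dict: "time": time; "q": joint angles; "joint_vel": joint speeds; "joint_torque": joint torques, N m; "tool_pos": TCP position; "tcp_rot": TCP orientation; "wrist_force": force on the tool from outside, world axes, zero at the start; "torque": the same for the moment, N m; "width": opening from 0.0 (shut) to 1.0 (fully open).
Only numpy, scipy, OpenCV 4.12 (cv2) and the standard library are available. Lean on these libraries where they do the work, as an engineer would, in place of code of your own. Each camera call takes 0.05 s, during which the arm holds its last target.

## Working session

There is one attempt and no reset: what is moved stays moved. The work goes in short steps, Python scripts to look and compute and a shell command to move; the robot and the scene stay as the last step left them, time stands still between calls to the robot, and variables do not carry over. Pictures are saved under pics/ and viewed, and the job is handed in when it is done.

```bash
mkdir -p pics; ls; cat > h.py <<'E'
import numpy as np, cv2
from scipy.spatial.transform import Rotation as R
from workcell import read_state, read_camera, get_calibration
def cal(n):
    c=get_calibration(n); return c
E
python3 - <<'E'
from h import *
for n in ["scene","top"]:
    p,d=read_camera(n); cv2.imwrite(f"pics/{n}0.png",p); np.savez(f"{n}0.npz",p=p,d=d)
    print(n,get_calibration(n))
print(read_state())
E
```

```text
pics
scene {'K': array([[412.32388617,   0.        , 250.17155475],
       [  0.        , 412.32388617, 195.63664342],
       [  0.        ,   0.        ,   1.        ]]), 'eye': array([ 1.08841693, -0.69168761,  0.70168359]), 'orientation': array([-2.05858578, -0.6945814 ,  0.4110007 ])}
top {'K': array([[347.42959888,   0.        , 260.59243923],
       [  0.        , 347.42959888, 191.82413939],
       [  0.        ,   0.        ,   1.        ]]), 'eye': array([ 0.44282258, -0.02390906,  0.9530276 ]), 'orientation': array([-2.16829411,  2.17955474, -0.06282091])}
{'time': 0.1, 'q': array([-1.30689141e+00,  2.64690998e-01,  1.60527104e+00, -3.92233720e-05,
        1.27367595e+00, -3.69159894e-02]), 'joint_vel': array([-0.00017307, -0.00088712, -0.00129732, -0.00062617,  0.00201794,
       -0.00058463]), 'joint_torque': array([-1.68338588e-04, -5.16711223e+01, -3.68590808e+01, -1.39717731e-04,
        6.34476019e-03, -4.23108349e-05]), 'tool_pos': array([ 0.19979338, -0.64400509,  0.20725953]), 'tcp_rot': array([ 2.06009151,  0.31438493, -2.06065185]), 'wrist_force': array([-0.22517003, -0.22718917,  0.58455801]), 'torque': array([-0.02172456,  0.00517038, -0.03543264]), 'width': 0.9957640605712718}
```

View pics/scene0.png

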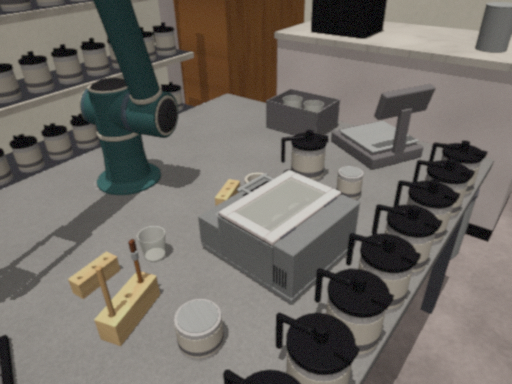

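View pics/top0.png

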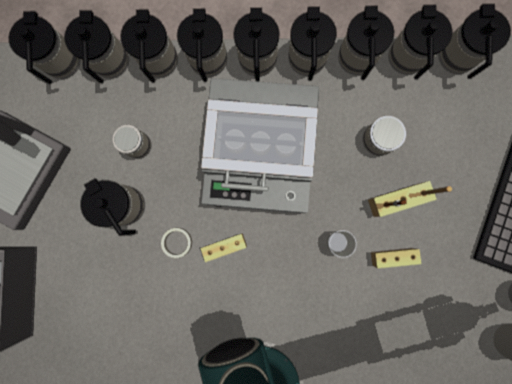

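```bash
python3 - <<'E'
from h import *
p=np.load("scene0.npz")['p'];a=cv2.resize(p[220:350,60:220],(800,650),interpolation=cv2.INTER_CUBIC)[:600]
cv2.imwrite("pics/z1.png",a)
p=np.load("top0.npz")['p'];a=cv2.resize(p[160:280,310:470],(800,600),interpolation=cv2.INTER_CUBIC)
cv2.imwrite("pics/z2.png",a)
a=cv2.resize(p[70:220,190:330],(560,600),interpolation=cv2.INTER_CUBIC)
cv2.imwrite("pics/z3.png",a)
E
```

```text
(no output)
```

View pics/z1.png

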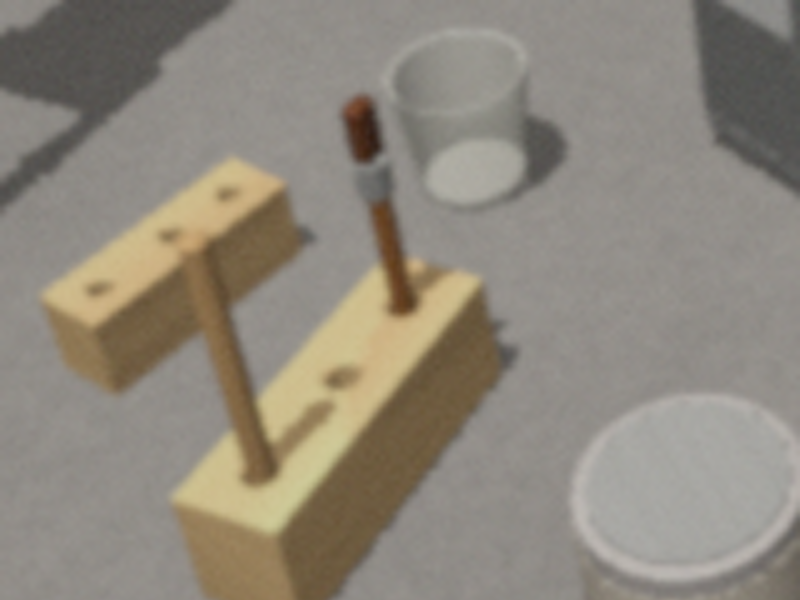

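View pics/z2.png

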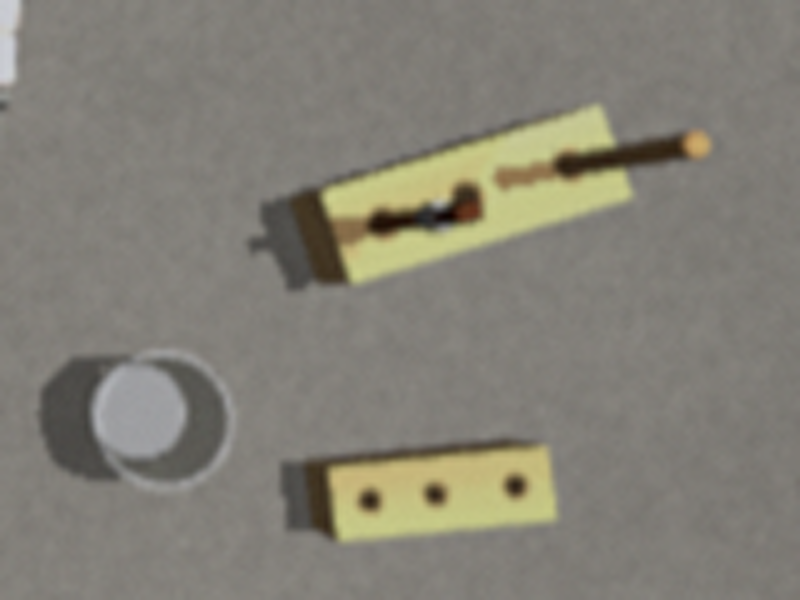

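View pics/z3.png

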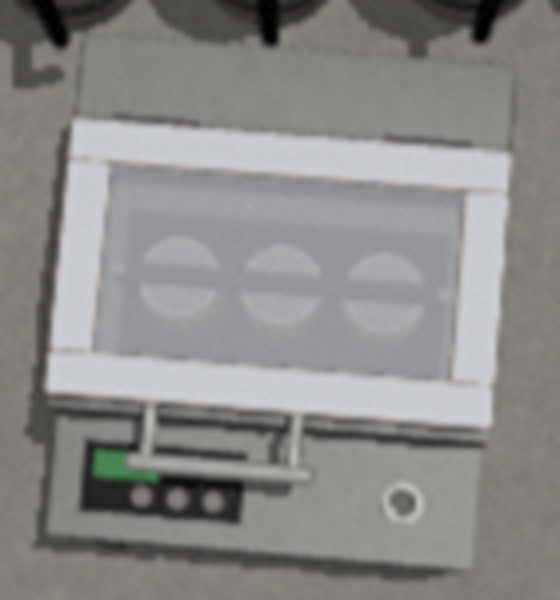

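```bash
cat >> h.py <<'E'
def ray(n,u,v):
    c=get_calibration(n);K=c['K'];r=R.from_rotvec(c['orientation']).as_matrix()
    d=r@np.linalg.solve(K,[u,v,1]); return np.array(c['eye']),d
def onplane(n,u,v,z):
    e,d=ray(n,u,v); return e+d*(z-e[2])/d[2]
def tri(a,b):
    (e,d),(f,g)=ray("top",*a),ray("scene",*b)
    A=np.stack([d,-g],1);s=np.linalg.lstsq(A,f-e,rcond=None)[0]
    P,Q=e+s[0]*d,f+s[1]*g; return (P+Q)/2,np.linalg.norm(P-Q)
def proj(n,P):
    c=get_calibration(n);r=R.from_rotvec(c['orientation']).as_matrix()
    q=c['K']@(r.T@(np.array(P)-c['eye']));return q[:2]/q[2]
def dep(n,D,u,v):
    e,d=ray(n,u,v); z=np.median(D[int(v)-1:int(v)+3,int(u)-1:int(u)+3]); return e+d*z
E
python3 - <<'E'
from h import *
s=np.load("scene0.npz");t=np.load("top0.npz")
print("doweltop",tri((448.9,188.4),(97.6,267.6)))
print("dowelbase",tri((423.2,192.2),(111.2,314)))
print("base plane",onplane("top",423.2,192.2,.06),onplane("scene",111.2,314,.06), "top plane",onplane("top",448.9,188.4,.185))
h=onplane("top",290.4,195.1,.105);print("hole",h, "in scene",proj("scene",h))
for p in [(285,203),(300,204),(278,205),(297,190)]: print("panel depth",dep("top",t['d'],*p))
for p in [(408,192),(395,205),(413,195)]: print("stand depth",dep("top",t['d'],*p))
# panel mask fit & stand
p=t['p'];hsv=cv2.cvtColor(p,cv2.COLOR_BGR2HSV)
m=((hsv[...,1]>70)&(hsv[...,2]>120)&(hsv[...,0]>18)&(hsv[...,0]<40)).astype(np.uint8)
n,l,st,c=cv2.connectedComponentsWithStats(m)
for i in range(1,n):
    if st[i,4]>100:
        ys,xs=np.nonzero(l==i);r=cv2.minAreaRect(np.stack([xs,ys],1).astype(np.float32));print(st[i,4],r)
        print([onplane("top",*q,.06).round(4) for q in cv2.boxPoints(r)])
p=s['p'];a=cv2.resize(p[160:300,190:370],(800,600),interpolation=cv2.INTER_CUBIC)
cv2.imwrite("pics/z4.png",a)
E
```

```text
doweltop (array([ 0.50617823, -0.42546691,  0.18311852]), np.float64(0.0013339914324259827))
dowelbase (array([ 0.50661671, -0.42562778,  0.05812625]), np.float64(0.00303723380564271))
base plane [ 0.50741367 -0.42350474  0.06      ] [ 0.50697025 -0.4273226   0.06      ] top plane [ 0.50641511 -0.42389531  0.185     ]
hole [ 0.49894131 -0.08141703  0.105     ] in scene [220.93493561 213.65231987]
panel depth [ 0.47969075 -0.06803408  0.10534554]
panel depth [ 0.47706834 -0.10452201  0.1051661 ]
panel depth [ 0.47488725 -0.05092617  0.10575698]
panel depth [ 0.51134688 -0.09766943  0.10495467]
stand depth [ 0.50817782 -0.38510712  0.05965432]
stand depth [ 0.47380706 -0.33799221  0.095049  ]
stand depth [ 0.50037485 -0.39726911  0.06023977]
847 ((404.4540100097656, 197.97567749023438), (19.630231857299805, 58.817176818847656), 72.89727020263672)
[array([ 0.4952, -0.2967,  0.06  ]), array([ 0.5388, -0.4412,  0.06  ]), array([ 0.4906, -0.4538,  0.06  ]), array([ 0.4472, -0.31  ,  0.06  ])]
619 ((223.12899780273438, 247.4333953857422), (14.619168281555176, 44.227088928222656), 70.82099914550781)
[array([0.3683, 0.1481, 0.06  ]), array([0.4048, 0.0412, 0.06  ]), array([0.3698, 0.029 , 0.06  ]), array([0.3334, 0.1355, 0.06  ])]
616 ((397.78216552734375, 257.8218078613281), (14.726550102233887, 43.980648040771484), 84.2894058227539)
[array([ 0.3547, -0.297 ,  0.06  ]), array([ 0.3654, -0.4072,  0.06  ]), array([ 0.3288, -0.4094,  0.06  ]), array([ 0.3182, -0.2996,  0.06  ])]
```

View pics/z4.png

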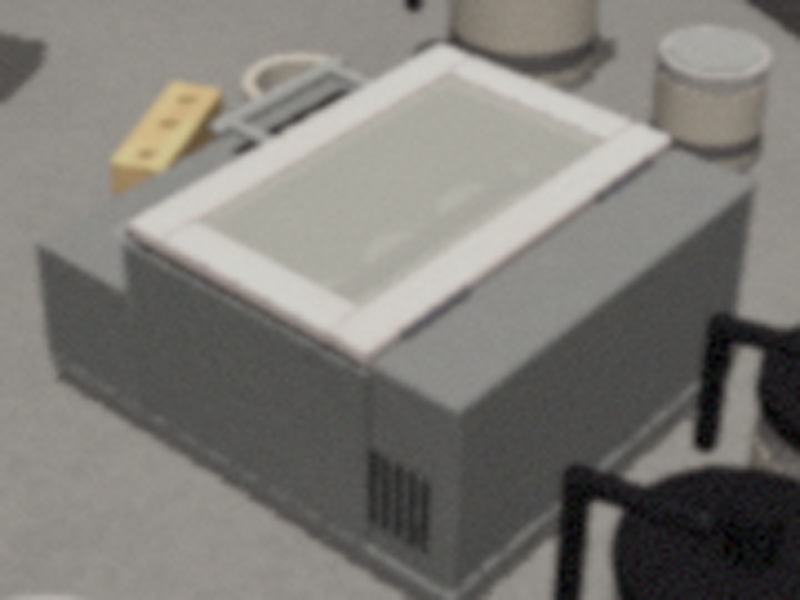

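```bash
python3 - <<'E'
from h import *
s=read_state();print(R.from_rotvec(s['tcp_rot']).as_matrix().round(3))
f=lambda X,Y,z:onplane("top",(X+.5)/4-.5+190,(Y+.5)/4-.5+70,z)
a,b=f(128,461,.15),f(312,475,.15);print("bar",a,b,np.linalg.norm(a-b),np.arctan2(-(a-b)[0],(a-b)[1]))
a,b=f(48,540,.105),f(470,568,.105);print("panel front",a,b,np.linalg.norm(a-b),np.arctan2(-(a-b)[0],(a-b)[1]))
a,b=f(75,120,.156),f(511,153,.156);print("lid rear",a,b,np.linalg.norm(a-b),np.arctan2(-(a-b)[0],(a-b)[1]))
a,b=f(46,393,.156),f(492,425,.156);print("lid front",a,b,np.linalg.norm(a-b),np.arctan2(-(a-b)[0],(a-b)[1]))
# hole: bright rim centroid
t=np.load("top0.npz");g=cv2.cvtColor(t['p'],cv2.COLOR_BGR2GRAY);print(g[188:203,282:300])
E
```

```text
[[-0.001  0.296 -0.955]
 [ 0.002 -0.955 -0.296]
 [-1.    -0.002 -0.   ]]
bar [0.52071648 0.08116714 0.15      ] [ 0.51189464 -0.02579036  0.15      ] 0.107320692472534 -0.08229359435351741
panel front [0.4768026  0.13595021 0.105     ] [ 0.45843909 -0.1215886   0.105     ] 0.25819267004375496 -0.07118338320175815
lid rear [0.7219998  0.11247179 0.156     ] [ 0.69948398 -0.14315215  0.156     ] 0.25661364289699884 -0.08785508219149342
lid front [0.5600578  0.12821938 0.156     ] [ 0.53963951 -0.1295519   0.156     ] 0.2585786856460312 -0.07904581676813413
[[147 147 146 145 147 148 147 145 146 151 151 149 149 150 146 149 150 149]
 [148 147 146 148 147 146 147 147 151 150 149 150 148 148 149 150 148 151]
 [149 148 149 146 147 150 152 161 166 165 157 152 149 148 150 149 151 151]
 [149 149 149 147 150 163 164 175 181 184 181 170 157 150 149 151 151 150]
 [149 148 147 148 158 175 160 144 144 155 174 183 172 153 148 150 150 148]
 [146 149 148 157 172 160 130 108 104 113 130 160 181 162 150 146 147 151]
 [146 147 145 157 180 144 107 101 102 101  98 125 180 176 152 148 148 150]
 [146 148 145 151 181 140 105 106 107 106  92 110 182 178 153 145 146 149]
 [147 147 142 145 177 158 129 109 105 105  97 115 181 179 152 145 148 150]
 [145 147 141 138 172 183 164 122 103 102 107 136 182 173 151 146 149 150]
 [148 146 145 140 159 186 175 139 119 124 146 170 184 164 150 149 150 152]
 [147 149 148 144 150 168 181 168 161 167 178 180 170 155 149 149 149 150]
 [148 148 148 146 145 153 165 161 165 168 174 166 157 151 149 149 151 149]
 [148 148 147 147 144 148 150 148 152 152 155 155 151 150 149 148 148 151]
 [147 145 147 147 146 148 149 147 149 149 151 152 151 151 151 151 148 150]]
```

```bash
python3 -m creep '[[0,[31,22,1],0],[0,[31,22,1],0],[0,[31,22,1],0],[0,[31,22,1],0],[0,[31,22,1],0],[0,[31,22,1],0],[0,[31,22,1],0],[0,[31,22,1],0]]' 60 && python3 -m creep '[[0,[30,22,0],0],[0,[29,21,0],0],[0,[0,0,0],0],[0,[0,0,0],0],[0,[0,0,0],0],[0,[0,0,0],0],[0,[0,0,0],0],[0,[0,0,0],0]]'
```

```text
time: 0.77
tool_pos: [0.449, -0.4671, 0.216]
tcp_rot: [2.059, 0.313, -2.06]
wrist_force: [0.9, 0.4, 0.2]
width: 0.996
time: 1.43
tool_pos: [0.5059, -0.4267, 0.2165]
tcp_rot: [2.06, 0.31, -2.061]
wrist_force: [0.2, -0.3, 0.6]
width: 1.0
```

```bash
python3 -m creep '[[0,[1,2,-12],0],[0,[0,0,-12],0],[0,[0,0,-12],0],[0,[0,0,-12],0],[0,[0,0,-12],0],[0,[0,0,-12],0],[0,[0,0,-11],0],[0,[0,0,-10],0]]' && python3 - <<'E'
from h import *
for n in ["scene","top"]:
    p,d=read_camera(n)
    a=p[200:350,40:240] if n=="scene" else p[130:280,340:512]
    cv2.imwrite(f"pics/{n}1.png",cv2.resize(a,None,fx=4,fy=4,interpolation=cv2.INTER_CUBIC)[:600,:800])
print(read_state()['wrist_force'],read_state()['tool_pos'])
E
```

```text
time: 2.1
tool_pos: [0.5077, -0.4233, 0.1217]
tcp_rot: [2.059, 0.313, -2.061]
wrist_force: [0.1, 0.3, 0.4]
width: 0.999
[-0.2065643   0.63201324 -0.18088184] [ 0.50667561 -0.42244607  0.12047034]
```

View pics/scene1.png

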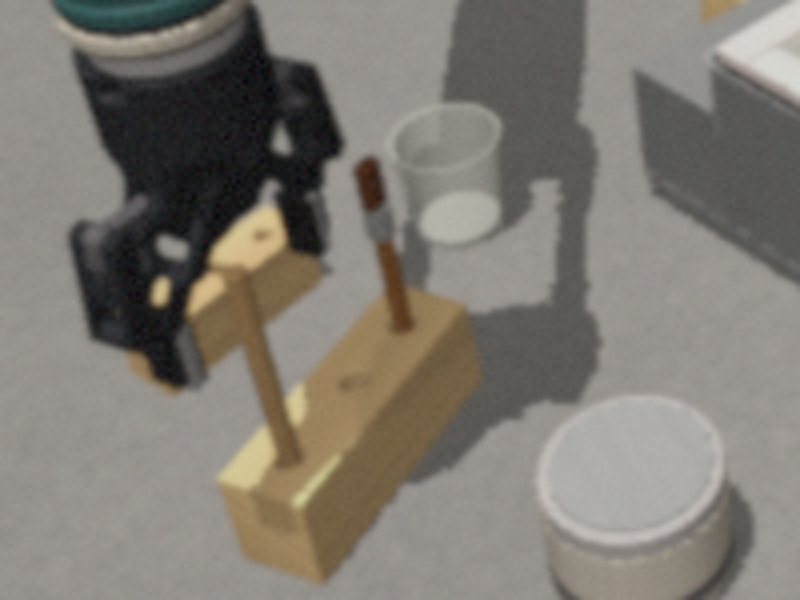

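View pics/top1.png

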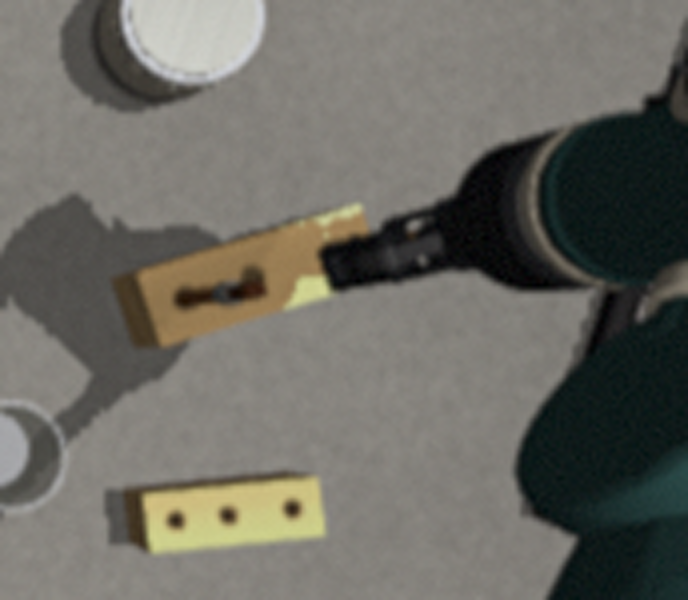

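```bash
python3 - <<'E'
from h import *
T=np.array([.5067,-.4224,.1205]);j=np.array([.296,-.955,0]);x=np.array([.955,.296,0])
for nm,P in dict(tip=T+[0,0,.013],L=T+[0,0,.013]+j*.0425,Rr=T+[0,0,.013]-j*.0425,dtop=np.array([.5067,-.4245,.185]),dmid=np.array([.5067,-.4245,.1335])).items():
    print(nm,((proj("scene",P)-[40,200]+.5)*4-.5).round(),((proj("top",P)-[340,130]+.5)*4-.5).round())
E
```

```text
tip [263. 346.] [389. 242.]
L [205. 409.] [458. 220.]
Rr [316. 288.] [320. 264.]
dtop [235. 268.] [438. 235.]
dmid [259. 349.] [392. 242.]
```

```bash
python3 -m creep '[[0,[0,-1.5,3],0],[80,[0,0,0],0],[160,[0,0,0],0],[190,[0,0,0],0],[205,[0,0,0],0],[225,[0,0,0],0],[255,[0,0,0],0],[255,[0,0,0],0]]' 50 && python3 -m creep '[[255,[0,0,0],0],[255,[0,0,0],0],[255,[0,0,0],0],[255,[0,0,0],0],[255,[0,0,0],0],[255,[0,0,0],0],[255,[0,0,0],0],[255,[0,0,0],0]]'
```

```text
time: 2.87
tool_pos: [0.5081, -0.4251, 0.1268]
tcp_rot: [2.06, 0.312, -2.059]
wrist_force: [-0.6, 0.1, 1.7]
width: 0.124
time: 3.53
tool_pos: [0.5081, -0.4252, 0.1268]
tcp_rot: [2.06, 0.312, -2.059]
wrist_force: [-0.5, 1.7, 5.0]
width: 0.123
```

```bash
python3 -m creep '[[255,[0,0,8],0],[255,[0,0,18],0],[255,[0,0,25],0],[255,[0,0,25],0],[255,[0,0,25],0],[255,[0,0,25],0],[255,[0,0,25],0],[255,[0,0,25],0]]' && python3 -m creep '[[255,[0,0,0],0],[255,[0,10,0],0],[255,[0,30,0],0],[255,[0,30,0],0],[255,[0,30,0],0],[255,[0,10,0],0],[255,[0,0,0],0],[255,[0,0,0],0]]' && python3 - <<'E'
from h import *
for n in ["scene","top"]:
    p,d=read_camera(n); np.savez(f"{n}2.npz",p=p,d=d)
    cv2.imwrite(f"pics/{n}2.png",p)
print(read_state())
E
```

```text
time: 4.2
tool_pos: [0.5077, -0.4253, 0.3034]
tcp_rot: [2.059, 0.312, -2.06]
wrist_force: [-0.4, -0.8, 0.3]
width: 0.124
time: 4.87
tool_pos: [0.5076, -0.3146, 0.3012]
tcp_rot: [2.057, 0.314, -2.06]
wrist_force: [-0.8, 0.3, -0.6]
width: 0.123
{'time': 4.9667, 'q': array([-5.97795245e-01,  7.58430252e-02,  1.65242434e+00, -6.78548155e-04,
        1.41408756e+00,  6.72633910e-01]), 'joint_vel': array([-8.48001177e-03,  5.85319707e-03, -1.14488979e-02,  4.39404920e-03,
        4.21514625e-03, -4.27596773e-05]), 'joint_torque': array([ 5.24571966e-01, -4.27156985e+01, -3.78806591e+01,  3.33841075e-02,
        3.14395165e-02, -1.05817795e-03]), 'tool_pos': array([ 0.50774431, -0.31590188,  0.30165359]), 'tcp_rot': array([ 2.05867682,  0.31182521, -2.06079048]), 'wrist_force': array([ 0.41867769,  0.43062489, -0.18827903]), 'torque': array([ 0.05054393, -0.01928243, -0.04869608]), 'width': 0.1249175536021224}
```

View pics/scene2.png

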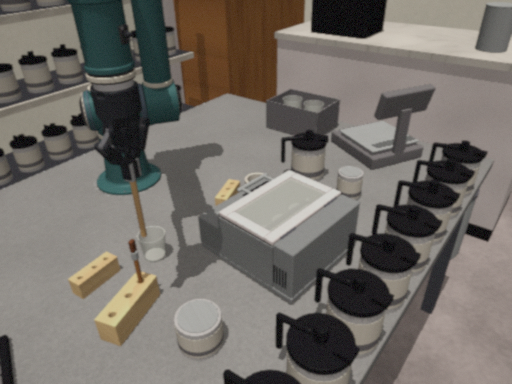

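View pics/top2.png

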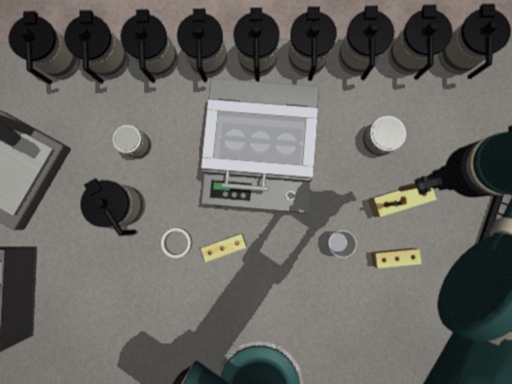

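```bash
python3 - <<'E'
from h import *
s=np.load("scene2.npz")['p'];t=np.load("top2.npz")['p']
a=cv2.resize(s[150:260,80:190],(600,600),interpolation=cv2.INTER_CUBIC);b=cv2.resize(t[150:250,370:470],(600,600),interpolation=cv2.INTER_CUBIC)
cv2.imwrite("pics/z5.png",a);cv2.imwrite("pics/z6.png",b)
for z in [.188,.28]: print(proj("scene",[.5077,-.3159,z]),proj("top",[.5077,-.3159,z]))
E
```

```text
[144.5007234  236.02147633] [399.90107496 187.99670134]
[136.55797689 197.80881267] [418.07827142 183.85979548]
```

View pics/z5.png

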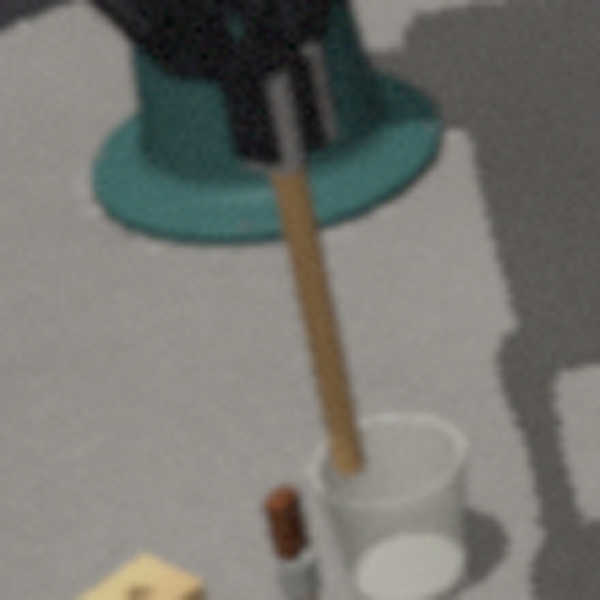

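View pics/z6.png

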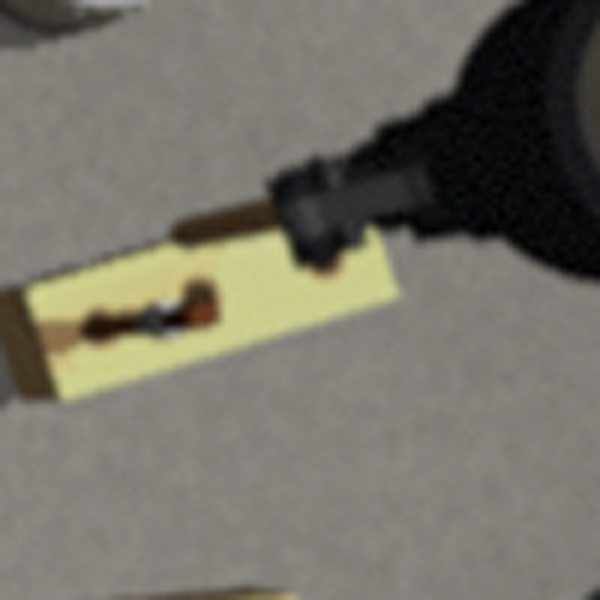

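```bash
python3 - <<'E'
from h import *
t=np.load("top2.npz")['p'];s=np.load("scene2.npz")['p']
print(tri((401.4,187.9),(143.4,234.8)),tri((400.5,188.),(143.4,234.8)))
hsv=cv2.cvtColor(t,cv2.COLOR_BGR2HSV)
for n,p,r in [("top",t,(180,198,394,420)),("scene",s,(222,242,134,152))]:
    print(n);
    q=p[r[0]:r[1],r[2]:r[3]].astype(int);print((q[...,2]-q[...,0]))
    if n=="top":print(q[...,2])
E
```

```text
(array([ 0.50750674, -0.3176248 ,  0.19212614]), np.float64(0.00011071467123516292)) (array([ 0.50697522, -0.31655369,  0.19115211]), np.float64(0.0013851895298965407))
top
[[ 8 10  9  9 10  9  9  9  7 10 10  9 10  9 10  9  8 10  9  9  6  3 -1 -4
  -2 -2]
 [ 8  9  9  8  8 10  8  9  9  9  9 10  9  9  8  9  9  8  8  7  6  3  0 -6
  -2 -2]
 [10  8 10  9  9  9  8  9  9  8  8  9 10  8  8  9  8  8  9 11 13  7  0 -4
  -2 -3]
 [10  9  8  9 10  8  7  8  8  9  8 10  9  9 10 11 11 13 11 15 18 16 -1 -1
  -1  0]
 [ 8  9  8  8  8  9  7  9  7  9  8 11 12 14 12 14 21 21 22 26 29 17  4  0
  -1  0]
 [ 9 10  9 10  9  8  8 11 12 13 13 16 19 21 25 26 28 31 30 33 33 25  8  0
  -1  0]
 [ 9 10  8  9  9 11 13 16 19 20 25 26 27 29 31 28 32 30 30 30 29 27 15  1
  -1  0]
 [10  9  8  8 12 18 22 26 26 31 30 28 28 31 31 30 27 28 27 29 29 31 21  9
  -1 -1]
 [ 9  8  8  8 14 21 30 29 29 27 30 27 29 28 27 31 32 29 32 31 37 40 40 21
   2 -3]
 [ 7  7  7 11 19 26 28 27 29 28 30 31 32 30 35 37 40 42 45 48 49 53 50 35
  14  0]
 [11 16 24 37 42 36 33 32 33 38 41 45 49 54 54 53 52 53 55 56 59 59 55 43
  24  2]
 [38 44 52 58 
[... 2977 characters left out ...]
11  9  8 10 10]
 [ 7  8  9  9 10 17 34 53 57 55 50 31 18 11  8 10 10 10]
 [ 8 10  8 11 10 18 33 51 57 56 50 37 18  8 10 11 11  9]
 [ 9  9  7  9  9 13 27 55 61 61 54 40 18 10 10  7  9 10]
 [ 9 10  8  9 11 12 26 52 64 63 55 47 24 13  9  9  7  9]
 [ 8  7  8 10 10 11 24 47 60 59 57 51 27 13 11 10 10 10]
 [10 10 10  9 11  9 19 39 56 63 57 47 26 14  8 10  9 11]
 [10  9 10  8 11  8 12 22 43 48 44 36 17 10  9 11  9  9]
 [ 8  9 10 11 10  9 11 13 20 25 24 14 10  9 10  9  9  8]
 [11  9  8 11 10  8  8  9 10 12  9 10  8  9  9  9 10  9]
 [20 10  5  8  9  8  7  9 10  8  8 10 10 10  8  9 11  9]
 [23 11  8  9  9  8  9  9  7  8  9  9 10 11  8  9 10 10]
 [24 11  9  9  9  8 10  9  9  8  9  8 10  9  8 10  9  7]]
```

```bash
python3 -m creep '[[255,[-1,12,0],0],[255,[-1,30,0],0],[255,[-1,38,0],0],[255,[-1,38,0],0],[255,[-1,38,0],0],[255,[-1,38,0],0],[255,[-1,30,0],0],[255,[-1.5,10,0],0]]' && python3 -m creep '[[255,[0,1,-10],0],[255,[0,0,-12],0],[255,[0,0,-12],0],[255,[0,0,-12],0],[255,[0,0,-8],0],[255,[0,0,-4],0],[255,[0,0,0],0],[255,[0,0,0],0]]' && python3 - <<'E'
from h import *
for n in ["scene","top"]:
    p,d=read_camera(n); np.savez(f"{n}3.npz",p=p,d=d)
s=np.load("scene3.npz")['p'];t=np.load("top3.npz")['p']
cv2.imwrite("pics/z7.png",cv2.resize(s[120:270,170:320],(600,600),interpolation=cv2.INTER_CUBIC))
cv2.imwrite("pics/z8.png",cv2.resize(t[150:250,250:350],(600,600),interpolation=cv2.INTER_CUBIC))
st=read_state();print(st['tool_pos'],st['wrist_force']);P=st['tool_pos']-[0,0,.112]
for z in (0,.05,.09): print(proj("scene",P+[0,0,z]),proj("top",P+[0,0,z]))
E
```

```text
time: 5.63
tool_pos: [0.4991, -0.0777, 0.3025]
tcp_rot: [2.06, 0.316, -2.059]
wrist_force: [0.3, -0.4, -0.2]
width: 0.125
time: 6.3
tool_pos: [0.4994, -0.0807, 0.2441]
tcp_rot: [2.059, 0.312, -2.061]
wrist_force: [0.6, 0.3, 0.6]
width: 0.128
[ 0.50000647 -0.08054952  0.24517745] [ 0.16879148 -0.3643819   0.41176922]
[220.77222532 204.32429493] [290.82864484 193.8598604 ]
[219.45752489 187.0957815 ] [292.37031021 192.28287266]
[218.35282489 172.61922205] [293.75503687 190.86641938]
```

View pics/z7.png

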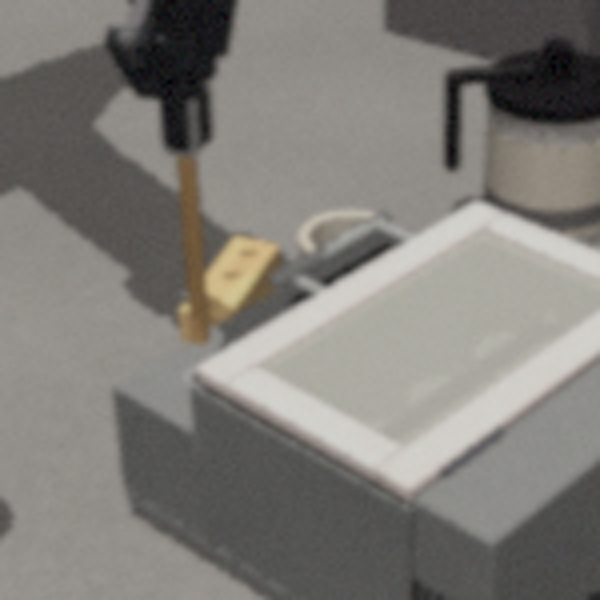

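View pics/z8.png

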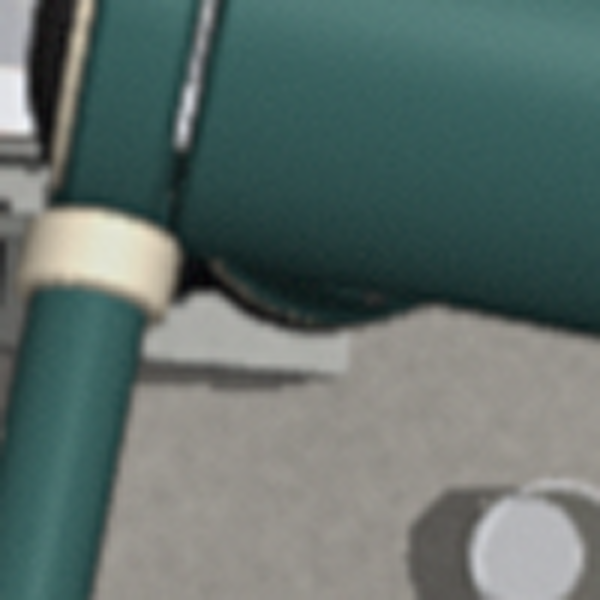

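```bash
python3 - <<'E'
from h import *
a=np.load("scene0.npz")['p'];s=np.load("scene3.npz")['p']
f=lambda p:cv2.resize(p[190:225,200:240],(400,350),interpolation=cv2.INTER_CUBIC)
cv2.imwrite("pics/z9.png",np.hstack([f(a),f(s)]))
E
```

```text
(no output)
```

View pics/z9.png

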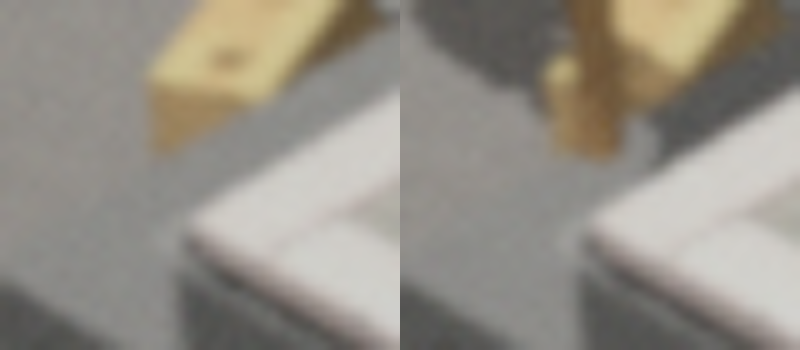

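```bash
python3 -m creep '[[255,[-0.5,-0.5,-4],0],[255,[0,0,-4],0],[255,[0,0,-4],0],[255,[0,0,-4],0],[255,[0,0,-4],0],[255,[0,0,-2],0],[255,[0,0,0],0],[255,[0,0,0],0]]' && python3 -m creep '[[255,[0,0,-1],0],[255,[0,0,-1],0],[255,[0,0,-1],0],[255,[0,0,-1],0],[255,[0,0,-1],0],[255,[0,0,0],0],[255,[0,0,0],0],[255,[0,0,0],0]]'
```

```text
time: 7.07
tool_pos: [0.4989, -0.0806, 0.2223]
tcp_rot: [2.059, 0.312, -2.06]
wrist_force: [0.3, -0.5, 0.9]
width: 0.125
time: 7.73
tool_pos: [0.499, -0.0807, 0.2175]
tcp_rot: [2.06, 0.312, -2.06]
wrist_force: [0.9, 0.1, -0.9]
width: 0.126
```

```bash
python3 -m creep '[[255,[0,0,-0.5],0],[255,[0,0,-0.5],0],[255,[0,0,-0.5],0],[255,[0,0,-0.5],0],[255,[0,0,0],0],[255,[0,0,0],0],[255,[0,0,0],0],[255,[0,0,0],0]]'
```

```text
time: 8.4
tool_pos: [0.499, -0.0807, 0.2155]
tcp_rot: [2.06, 0.312, -2.06]
wrist_force: [0.3, -0.2, 1.0]
width: 0.125
```

```bash
python3 -m creep '[[255,[0,0,-0.5],0],[255,[0,0,-0.5],0],[255,[0,0,-0.5],0],[255,[0,0,-0.5],0],[255,[0,0,0],0],[255,[0,0,0],0],[255,[0,0,0],0],[255,[0,0,0],0]]'
```

```text
time: 9.07
tool_pos: [0.499, -0.0807, 0.2135]
tcp_rot: [2.06, 0.312, -2.059]
wrist_force: [0.1, 0.3, 0.4]
width: 0.126
```

```bash
python3 -m creep '[[255,[0,0,-0.5],0],[255,[0,0,-0.5],0],[255,[0,0,-0.5],0],[255,[0,0,-0.5],0],[255,[0,0,0],0],[255,[0,0,0],0],[255,[0,0,0],0],[255,[0,0,0],0]]'
```

```text
time: 9.73
tool_pos: [0.499, -0.0807, 0.2115]
tcp_rot: [2.06, 0.312, -2.06]
wrist_force: [-0.1, -0.3, 0.0]
width: 0.124
```

```bash
python3 -m creep '[[255,[0,0,-1],0],[255,[0,0,-1],0],[255,[0,0,-1],0],[255,[0,0,-1],0],[255,[0,0,-1],0],[255,[0,0,0],0],[255,[0,0,0],0],[255,[0,0,0],0]]'
```

```text
time: 10.4
tool_pos: [0.499, -0.0807, 0.2065]
tcp_rot: [2.06, 0.312, -2.06]
wrist_force: [-0.3, -0.3, -1.1]
width: 0.122
```

```bash
python3 -m creep '[[255,[0,0,-0.5],0],[255,[0,0,-0.5],0],[255,[0,0,-0.5],0],[255,[0,0,-0.5],0],[255,[0,0,-0.5],0],[255,[0,0,0],0],[255,[0,0,0],0],[255,[0,0,0],0]]'
```

```text
time: 11.07
tool_pos: [0.499, -0.0807, 0.204]
tcp_rot: [2.06, 0.312, -2.06]
wrist_force: [0.1, 0.3, -1.0]
width: 0.125
```

```bash
python3 -m creep '[[255,[0,0,-0.5],0],[255,[0,0,-0.5],0],[255,[0,0,-0.5],0],[255,[0,0,-0.5],0],[255,[0,0,-0.5],0],[255,[0,0,0],0],[255,[0,0,0],0],[255,[0,0,0],0]]'
```

```text
time: 11.73
tool_pos: [0.499, -0.0807, 0.2015]
tcp_rot: [2.06, 0.312, -2.06]
wrist_force: [0.7, 0.4, -0.0]
width: 0.122
```

```bash
python3 -m creep '[[255,[0,0,-0.5],0],[255,[0,0,-0.5],0],[255,[0,0,-0.5],0],[255,[0,0,-0.5],0],[255,[0,0,-0.5],0],[255,[0,0,0],0],[255,[0,0,0],0],[255,[0,0,0],0]]'
```

```text
time: 12.4
tool_pos: [0.499, -0.0807, 0.199]
tcp_rot: [2.06, 0.312, -2.06]
wrist_force: [-0.4, -0.7, -0.0]
width: 0.123
```

```bash
python3 -m creep '[[255,[0,0,-0.5],0],[255,[0,0,-0.5],0],[255,[0,0,-0.5],0],[255,[0,0,-0.5],0],[255,[0,0,-0.5],0],[255,[0,0,0],0],[255,[0,0,0],0],[255,[0,0,0],0]]'
```

```text
time: 13.07
tool_pos: [0.499, -0.0807, 0.1965]
tcp_rot: [2.06, 0.312, -2.059]
wrist_force: [0.5, 0.1, -1.0]
width: 0.121
```

```bash
python3 -m creep '[[255,[0,0,-0.5],0],[255,[0,0,-0.5],0],[255,[0,0,-0.5],0],[255,[0,0,-0.5],0],[255,[0,0,-0.5],0],[255,[0,0,0],0],[255,[0,0,0],0],[255,[0,0,0],0]]'
```

```text
time: 13.73
tool_pos: [0.499, -0.0807, 0.194]
tcp_rot: [2.059, 0.312, -2.06]
wrist_force: [-0.4, -0.2, -0.3]
width: 0.124
```

```bash
python3 -m creep '[[255,[0,0,-0.5],0],[255,[0,0,-0.5],0],[255,[0,0,-0.5],0],[255,[0,0,-0.5],0],[255,[0,0,-0.5],0],[255,[0,0,0],0],[255,[0,0,0],0],[255,[0,0,0],0]]'
```

```text
time: 14.4
tool_pos: [0.499, -0.0807, 0.1915]
tcp_rot: [2.06, 0.312, -2.06]
wrist_force: [0.3, -0.9, -0.5]
width: 0.122
```

```bash
python3 -m creep '[[255,[0,0,-0.5],0],[255,[0,0,-0.5],0],[255,[0,0,-0.5],0],[255,[0,0,-0.5],0],[255,[0,0,-0.5],0],[255,[0,0,0],0],[255,[0,0,0],0],[255,[0,0,0],0]]'
```

```text
time: 15.07
tool_pos: [0.499, -0.0807, 0.189]
tcp_rot: [2.06, 0.312, -2.06]
wrist_force: [0.3, -1.1, -0.3]
width: 0.124
```

```bash
python3 -m creep '[[255,[0,0,-0.5],0],[255,[0,0,-0.5],0],[255,[0,0,-0.5],0],[255,[0,0,-0.5],0],[255,[0,0,-0.5],0],[255,[0,0,0],0],[255,[0,0,0],0],[255,[0,0,0],0]]'
```

```text
time: 15.73
tool_pos: [0.499, -0.0807, 0.1865]
tcp_rot: [2.06, 0.312, -2.06]
wrist_force: [-0.4, -0.2, 0.4]
width: 0.123
```

```bash
python3 -m creep '[[255,[0,0,-0.5],0],[255,[0,0,-0.5],0],[255,[0,0,-0.5],0],[255,[0,0,-0.5],0],[255,[0,0,-0.5],0],[255,[0,0,0],0],[255,[0,0,0],0],[255,[0,0,0],0]]'
```

```text
time: 16.4
tool_pos: [0.499, -0.0807, 0.184]
tcp_rot: [2.059, 0.312, -2.06]
wrist_force: [0.7, 0.0, -0.4]
width: 0.119
```

```bash
python3 -m creep '[[255,[0,0,-0.5],0],[255,[0,0,-0.5],0],[255,[0,0,-0.5],0],[255,[0,0,-0.5],0],[255,[0,0,-0.5],0],[255,[0,0,0],0],[255,[0,0,0],0],[255,[0,0,0],0]]'
```

```text
time: 17.07
tool_pos: [0.499, -0.0807, 0.1815]
tcp_rot: [2.059, 0.312, -2.06]
wrist_force: [-0.3, 0.2, 0.3]
width: 0.121
```

```bash
python3 -m creep '[[255,[0,0,-0.5],0],[255,[0,0,-0.5],0],[255,[0,0,-0.5],0],[255,[0,0,-0.5],0],[255,[0,0,-0.5],0],[255,[0,0,0],0],[255,[0,0,0],0],[255,[0,0,0],0]]'
```

```text
time: 17.73
tool_pos: [0.499, -0.0807, 0.179]
tcp_rot: [2.06, 0.312, -2.06]
wrist_force: [0.6, 0.2, -0.0]
width: 0.122
```

```bash
python3 -m creep '[[255,[0,0,-0.5],0],[255,[0,0,-0.5],0],[255,[0,0,-0.5],0],[255,[0,0,-0.5],0],[255,[0,0,-0.5],0],[255,[0,0,0],0],[255,[0,0,0],0],[255,[0,0,0],0]]'
```

```text
time: 18.4
tool_pos: [0.4995, -0.0807, 0.1774]
tcp_rot: [2.061, 0.312, -2.058]
wrist_force: [-0.5, 0.5, 4.9]
width: 0.122
```

```bash
python3 -m creep '[[255,[0,0,-0.4],0],[255,[0,0,-0.4],0],[255,[0,0,-0.4],0],[255,[0,0,-0.4],0],[255,[0,0,-0.4],0],[255,[0,0,0],0],[255,[0,0,0],0],[255,[0,0,0],0]]'
```

```text
time: 19.07
tool_pos: [0.4996, -0.0808, 0.1757]
tcp_rot: [2.061, 0.312, -2.058]
wrist_force: [-0.5, 1.0, 5.6]
width: 0.124
```

```bash
python3 -m creep '[[255,[0,0,-0.4],0],[255,[0,0,-0.4],0],[255,[0,0,-0.4],0],[255,[0,0,-0.4],0],[255,[0,0,0],0],[255,[0,0,0],0],[255,[0,0,0],0],[255,[0,0,0],0]]'
```

```text
time: 19.73
tool_pos: [0.4997, -0.0808, 0.1743]
tcp_rot: [2.061, 0.312, -2.057]
wrist_force: [-0.9, 0.1, 6.9]
width: 0.125
```

```bash
python3 -m creep '[[255,[0,0,-0.3],0],[255,[0,0,-0.3],0],[255,[0,0,-0.3],0],[255,[0,0,-0.2],0],[255,[0,0,0],0],[255,[0,0,0],0],[255,[0,0,0],0],[255,[0,0,0],0]]'; python3 - <<'E'
from h import *
p,d=read_camera("scene");cv2.imwrite("pics/s4.png",p)
a=np.load("scene0.npz")['p'];print(np.abs(p.astype(int)-a)[170:290,210:370].mean())
E
```

```text
time: 20.4
tool_pos: [0.4997, -0.0808, 0.1732]
tcp_rot: [2.061, 0.312, -2.058]
wrist_force: [-0.6, 0.2, 7.4]
width: 0.127
5.37453125
```

```bash
python3 -m creep '[[255,[0,0,-0.2],0],[255,[0,0,-0.2],0],[255,[0,0,-0.2],0],[255,[0,0,0],0],[255,[0,0,0],0],[255,[0,0,0],0],[255,[0,0,0],0],[255,[0,0,0],0]]'; python3 - <<'E'
from h import *
p,d=read_camera("scene");cv2.imwrite("pics/s5.png",p)
a=np.load("scene0.npz")['p'];print(np.abs(p.astype(int)-a)[170:290,210:370].mean())
E
```

```text
time: 21.12
tool_pos: [0.4997, -0.0808, 0.1725]
tcp_rot: [2.061, 0.311, -2.058]
wrist_force: [-1.8, -0.0, 7.1]
width: 0.126
5.675295138888889
```

View pics/s5.png

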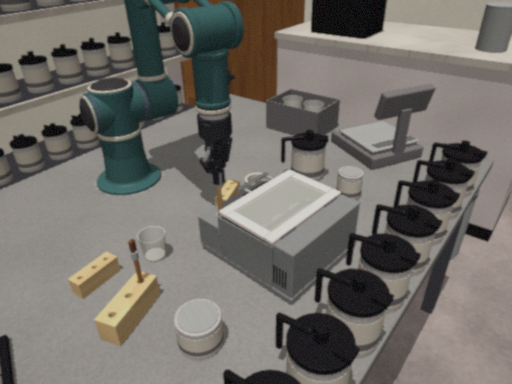

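```bash
python3 -m creep '[[255,[0,0,-0.2],0],[255,[0,0,-0.2],0],[255,[0,0,-0.2],0],[255,[0,0,0],0],[255,[0,0,0],0],[255,[0,0,0],0],[255,[0,0,0],0],[255,[0,0,0],0]]'; python3 - <<'E'
from h import *
p,d=read_camera("scene");cv2.imwrite("pics/s6.png",p[130:290,180:380])
a=np.load("scene0.npz")['p'];print(np.abs(p.astype(int)-a)[170:290,210:370].mean())
E
```

```text
time: 21.83
tool_pos: [0.4997, -0.0808, 0.172]
tcp_rot: [2.061, 0.312, -2.057]
wrist_force: [-0.3, 0.8, 6.5]
width: 0.125
6.091388888888889
```

View pics/s6.png

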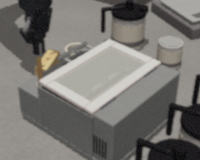

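```bash
python3 -m creep '[[255,[0,0,-0.2],0],[255,[0,0,-0.2],0],[255,[0,0,-0.2],0],[255,[0,0,0],0],[255,[0,0,0],0],[255,[0,0,0],0],[255,[0,0,0],0],[255,[0,0,0],0]]'; python3 - <<'E'
from h import *
p,d=read_camera("scene");cv2.imwrite("pics/s7.png",cv2.resize(p[130:290,180:380],None,fx=3,fy=3))
a=np.load("scene0.npz")['p'];print(np.abs(p.astype(int)-a)[170:290,210:370].mean())
E
```

```text
time: 22.55
tool_pos: [0.4997, -0.0808, 0.1714]
tcp_rot: [2.061, 0.312, -2.058]
wrist_force: [-1.8, -0.5, 7.4]
width: 0.118
6.728055555555556
```

View pics/s7.png

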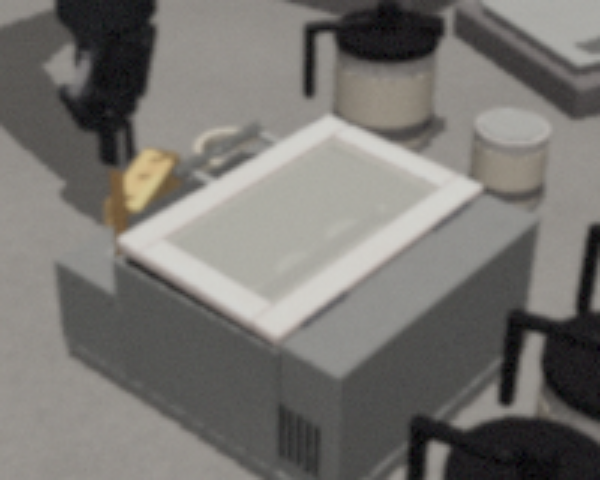

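```bash
python3 -m creep '[[255,[0,0,0],0],[255,[0,0,0],0],[255,[0,0,0],0],[255,[0,0,0],0],[255,[0,0,0],0],[255,[0,0,0],0],[255,[0,0,0],0],[255,[0,0,0],0]]'; python3 - <<'E'
from h import *
p,d=read_camera("scene");cv2.imwrite("pics/s8.png",cv2.resize(p[130:290,180:380],None,fx=3,fy=3))
a=np.load("scene0.npz")['p'];print(np.abs(p.astype(int)-a)[170:290,210:370].mean())
E
```

```text
time: 23.27
tool_pos: [0.4997, -0.0808, 0.1714]
tcp_rot: [2.061, 0.311, -2.058]
wrist_force: [0.1, 0.2, 6.8]
width: 0.122
6.734809027777778
```

View pics/s8.png

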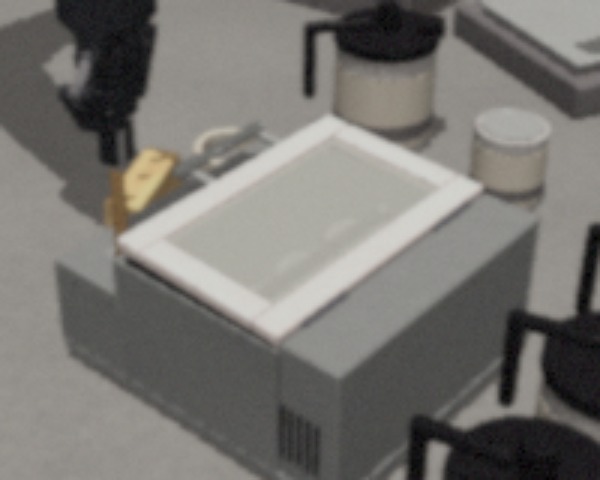

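```bash
python3 -m creep '[[255,[0,0,-0.2],0],[255,[0,0,-0.2],0],[255,[0,0,-0.1],0],[255,[0,0,0],0],[255,[0,0,0],0],[255,[0,0,0],0],[255,[0,0,0],0],[255,[0,0,0],0]]'; python3 - <<'E'
from h import *
p,d=read_camera("scene");cv2.imwrite("pics/s9.png",cv2.resize(p[130:290,180:380],None,fx=3,fy=3))
a=np.load("scene0.npz")['p'];print(np.abs(p.astype(int)-a)[170:290,210:370].mean())
E
```

```text
time: 23.98
tool_pos: [0.4998, -0.0808, 0.1711]
tcp_rot: [2.061, 0.312, -2.057]
wrist_force: [-1.7, 0.7, 7.6]
width: 0.122
12.981510416666667
```

View pics/s9.png

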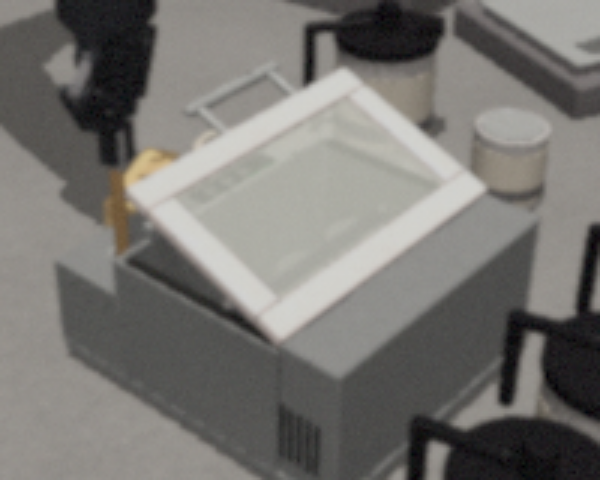

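The picture shows the lid has sprung up (handle at about 240,85 in the crop), dowel still in the hole. Lifting out.

```bash
python3 -m creep '[[255,[0,0,4],0],[255,[0,0,10],0],[255,[0,0,16],0],[255,[0,0,20],0],[255,[0,0,22],0],[255,[0,0,24],0],[255,[0,0,22],0],[255,[0,0,12],0]]'; python3 -m creep '[[255,[0,-10,0],0],[255,[1,-30,0],0],[255,[1,-38,0],0],[255,[1,-38,0],0],[255,[1,-38,0],0],[255,[1,-38,0],0],[255,[1,-38,0],0],[255,[1,-38,0],0]]'; python3 - <<'E'
from h import *
p,d=read_camera("scene");cv2.imwrite("pics/s10.png",p)
print(read_state()['tool_pos'])
E
```

```text
time: 24.7
tool_pos: [0.5, -0.0809, 0.3026]
tcp_rot: [2.063, 0.311, -2.055]
wrist_force: [0.7, 0.6, 0.2]
width: 0.123
time: 25.37
tool_pos: [0.5046, -0.3508, 0.2971]
tcp_rot: [2.058, 0.314, -2.063]
wrist_force: [1.1, -0.4, -0.0]
width: 0.124
[ 0.50412173 -0.35788366  0.29631454]
```

View pics/s10.png

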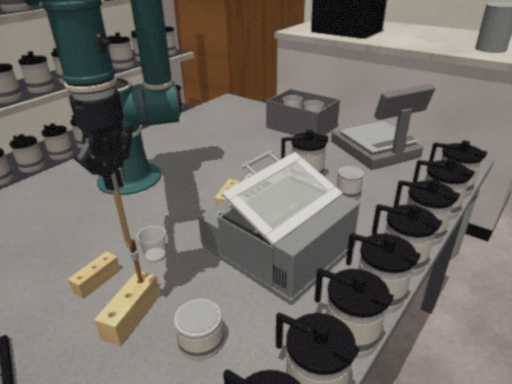

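```bash
python3 -m creep '[[255,[1,-20,0],0],[255,[1,-20,0],0],[255,[1,-20,0],0],[255,[1,-7,0],0],[255,[0,0,0],0],[255,[0,0,0],0],[255,[0,0,0],0],[255,[0,0,0],0]]'
```

```text
time: 26.08
tool_pos: [0.51, -0.4145, 0.2994]
tcp_rot: [2.059, 0.314, -2.059]
wrist_force: [0.7, 0.3, -0.4]
width: 0.122
```

```bash
python3 -m creep '[[255,[-2,-10.5,0],0],[255,[0,0,-10],0],[255,[0,0,-20],0],[255,[0,0,-25],0],[255,[0,0,-25],0],[255,[0,0,-20],0],[255,[0,0,-10],0],[255,[0,0,0],0]]'; python3 -m creep '[[255,[0,0,0],0],[255,[0,0,0],0],[255,[0,0,0],0],[255,[0,0,0],0],[255,[0,0,0],0],[255,[0,0,0],0],[255,[0,0,0],0],[255,[0,0,0],0]]';python3 - <<'E'
from h import *
s,d=read_camera("scene");t,_=read_camera("top")
print(read_state()['tool_pos'])
cv2.imwrite("pics/z11.png",cv2.resize(s[240:350,70:180],(600,600),interpolation=cv2.INTER_CUBIC))
cv2.imwrite("pics/z12.png",cv2.resize(t[150:250,360:460],(600,600),interpolation=cv2.INTER_CUBIC))
E
```

```text
time: 26.75
tool_pos: [0.5061, -0.4245, 0.1853]
tcp_rot: [2.057, 0.318, -2.066]
wrist_force: [-0.5, 0.7, -0.5]
width: 0.125
time: 27.42
tool_pos: [0.508, -0.4262, 0.1897]
tcp_rot: [2.06, 0.312, -2.059]
wrist_force: [-0.1, -0.2, 0.5]
width: 0.125
[ 0.50795018 -0.42618326  0.18948272]
```

View pics/z11.png

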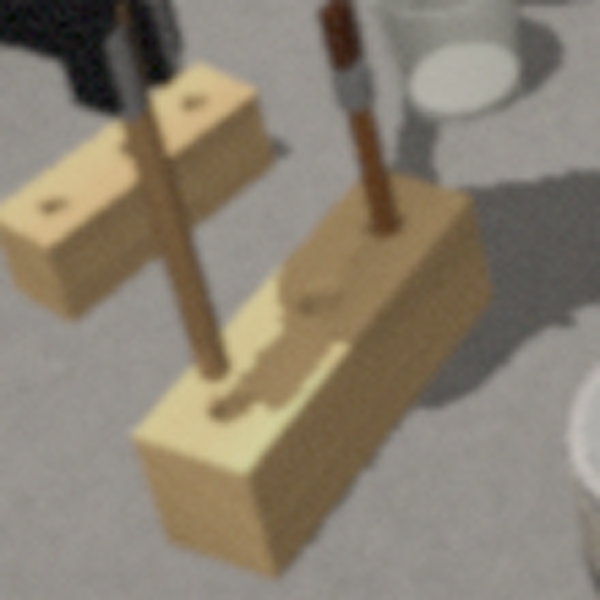

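View pics/z12.png

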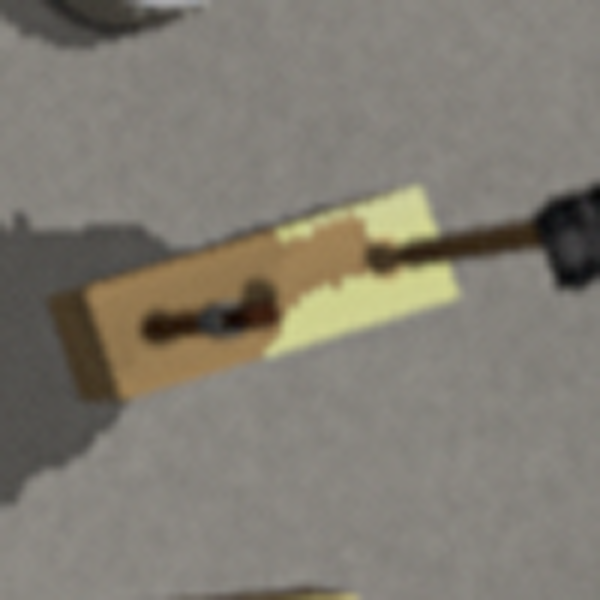

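```bash
python3 - <<'E'
from h import *
P=np.array([.508,-.4262,.0777])
print("tip exp",proj("scene",P),proj("top",P))
print("seen scene",(70+212.5/5.4545-.4,240+371/5.4545-.4))
for H in ([.508,-.4252,.06],[.5074,-.4235,.06],[.5066,-.4256,.06]): print(proj("scene",H),proj("top",H))
print("hole zoomed scene",(70+231/5.4545-.4,240+408/5.4545-.4),"top hole",(360+385/6-.4,150+257/6-.4))
E
```

```text
tip exp [110.14036006 307.78830787] [427.44236467 191.43227729]
seen scene (108.55865798881656, 307.61723347694567)
[112.39540604 313.57814385] [423.85951321 191.96738266]
[112.91808418 312.90912987] [423.19834329 192.20534552]
[111.80432219 313.37611629] [424.03931459 192.51268822]
hole zoomed scene (111.95035291960765, 314.40062333852785) top hole (423.7666666666667, 192.43333333333334)
```

```bash
python3 -m creep '[[255,[0.5,1.2,0],0],[255,[0,0,-4],0],[255,[0,0,-4],0],[255,[0,0,-4],0],[255,[0,0,-3],0],[255,[0,0,-2],0],[255,[0,0,-1],0],[255,[0,0,0],0]]';python3 - <<'E'
from h import *
s,d=read_camera("scene");t,_=read_camera("top")
print(read_state()['tool_pos'],read_state()['wrist_force'])
a=cv2.resize(s[270:340,80:150],(600,600),interpolation=cv2.INTER_CUBIC)
cv2.imwrite("pics/z13.png",a)
E
```

```text
time: 28.18
tool_pos: [0.5083, -0.4248, 0.1709]
tcp_rot: [2.059, 0.313, -2.06]
wrist_force: [-0.1, 0.5, -0.3]
width: 0.122
[ 0.50854732 -0.42506866  0.17155797] [ 0.60059122 -0.88463937  0.17845944]
```

View pics/z13.png

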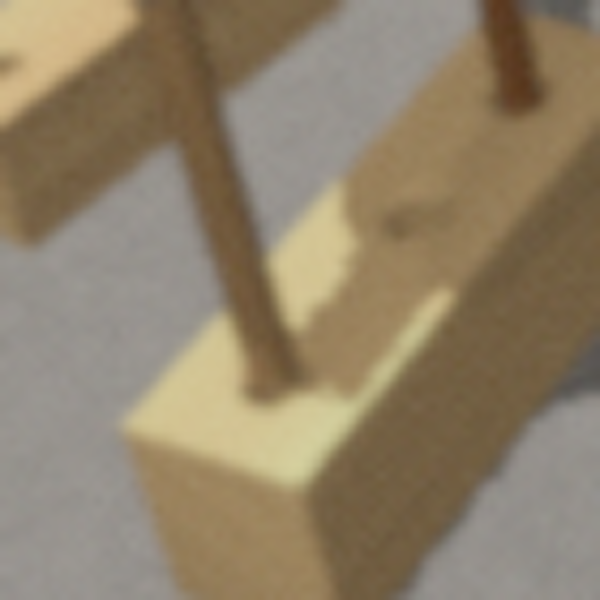

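```bash
python3 -m creep '[[255,[0,0,-0.5],0],[255,[0,0,-0.5],0],[255,[0,0,-0.5],0],[255,[0,0,-0.5],0],[255,[0,0,-0.5],0],[255,[0,0,-0.5],0],[255,[0,0,0],0],[255,[0,0,0],0]]'
```

```text
time: 28.95
tool_pos: [0.5085, -0.425, 0.1684]
tcp_rot: [2.06, 0.312, -2.06]
wrist_force: [0.9, -0.8, 0.6]
width: 0.124
```

```bash
python3 -m creep '[[255,[0,0,-0.5],0],[255,[0,0,-0.5],0],[255,[0,0,-0.5],0],[255,[0,0,-0.5],0],[255,[0,0,0],0],[255,[0,0,0],0],[255,[0,0,0],0],[255,[0,0,0],0]]'
```

```text
time: 29.62
tool_pos: [0.5085, -0.425, 0.1665]
tcp_rot: [2.06, 0.312, -2.06]
wrist_force: [0.1, 0.5, -1.3]
width: 0.129
```

```bash
python3 -m creep '[[255,[0,0,-3],0],[255,[0,0,-4],0],[255,[0,0,-4],0],[255,[0,0,-4],0],[255,[0,0,-4],0],[255,[0,0,-3],0],[255,[0,0,-2],0],[255,[0,0,0],0]]'
```

```text
time: 30.28
tool_pos: [0.5081, -0.4247, 0.1416]
tcp_rot: [2.059, 0.313, -2.061]
wrist_force: [-0.3, -0.6, -0.7]
width: 0.121
```

```bash
python3 -m creep '[[255,[0,0,-3],0],[255,[0,0,-3],0],[255,[0,0,-3],0],[255,[0,0,-2],0],[255,[0,0,-1],0],[255,[0,0,-1],0],[255,[0,0,0],0],[255,[0,0,0],0]]'
```

```text
time: 30.95
tool_pos: [0.5085, -0.425, 0.1295]
tcp_rot: [2.06, 0.312, -2.06]
wrist_force: [0.2, -0.1, 0.1]
width: 0.125
```

```bash
python3 -m creep '[[255,[0,0,-1],0],[255,[0,0,-1],0],[255,[0,0,-1],0],[255,[0,0,0],0],[200,[0,0,0],0],[150,[0,0,0],0],[100,[0,0,0],0],[100,[0,0,0],0]]'; python3 -m creep '[[60,[0,0,0],0],[0,[0,0,0],0],[0,[0,0,0],0],[0,[0,0,0],0],[0,[0,0,5],0],[0,[0,0,15],0],[0,[0,0,25],0],[0,[0,0,30],0]]';python3 - <<'E'
from h import *
s,d=read_camera("scene")
print(read_state()['tool_pos'],read_state()['wrist_force'])
a=cv2.resize(s[220:345,60:185],(600,600),interpolation=cv2.INTER_CUBIC)
cv2.imwrite("pics/z14.png",a)
E
```

```text
time: 31.62
tool_pos: [0.5084, -0.4249, 0.1263]
tcp_rot: [2.059, 0.312, -2.06]
wrist_force: [-0.3, -0.1, 0.3]
width: 0.607
time: 32.28
tool_pos: [0.5072, -0.4238, 0.2001]
tcp_rot: [2.058, 0.316, -2.064]
wrist_force: [0.5, -0.1, -0.0]
width: 1.002
[ 0.51072492 -0.42699948  0.2096    ] [ 1.95585169 -0.84058475  4.27321124]
```

View pics/z14.png

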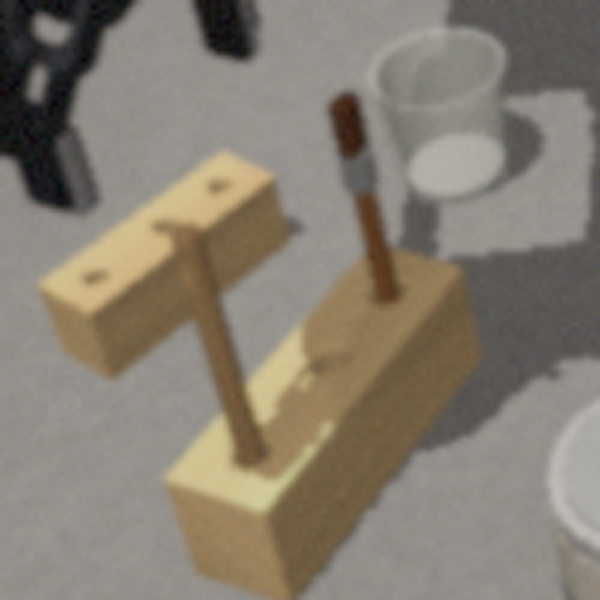

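```bash
python3 -m creep '[[0,[0,0,25],0],[0,[0,0,25],0],[0,[0,0,10],0],[200,[-5,20,0],0],[255,[-6,36,0],-0.095],[255,[-6,38,0],-0.095],[255,[-6,38,0],-0.095],[255,[-6,38,0],-0.095]]' 60;python3 - <<'E'
from h import *
s,d=read_camera("scene");t,D=read_camera("top");np.savez("t5.npz",t=t,D=D,s=s,d=d)
print(read_state()['tool_pos'],read_state()['wrist_force'],read_state()['width'])
cv2.imwrite("pics/z15.png",s);cv2.imwrite("pics/z16.png",t)
E
```

```text
time: 33.0
tool_pos: [0.4788, -0.2536, 0.261]
tcp_rot: [-2.178, 0.092, 2.178]
wrist_force: [0.8, -0.8, -0.0]
width: 0.301
[ 0.4783703  -0.25026334  0.26122117] [-0.05778924 -0.26798045  0.28498557] 0.11360118444805514
```

View pics/z15.png

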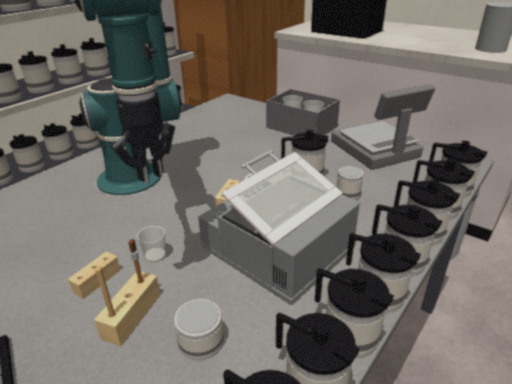

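View pics/z16.png

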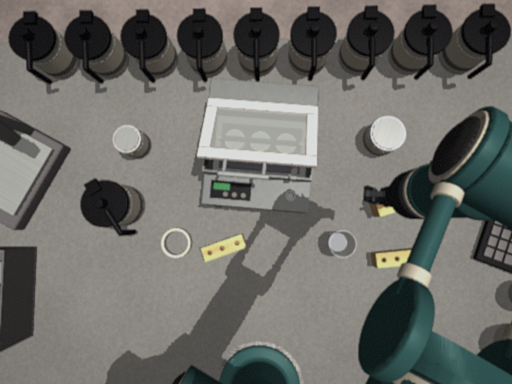

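```bash
python3 - <<'E'
from h import *
z=np.load("t5.npz")
a=cv2.resize(z['s'][140:190,230:300],(560,400),interpolation=cv2.INTER_CUBIC)
b=cv2.resize(z['t'][140:190,200:240+30],(560,400),interpolation=cv2.INTER_CUBIC)
cv2.imwrite("pics/z17.png",a);cv2.imwrite("pics/z18.png",b)
E
```

```text
(no output)
```

View pics/z17.png

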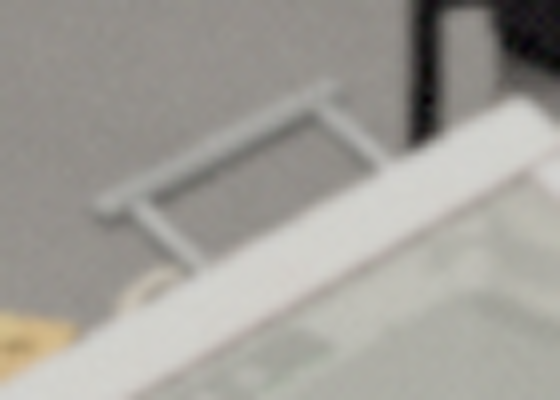

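View pics/z18.png

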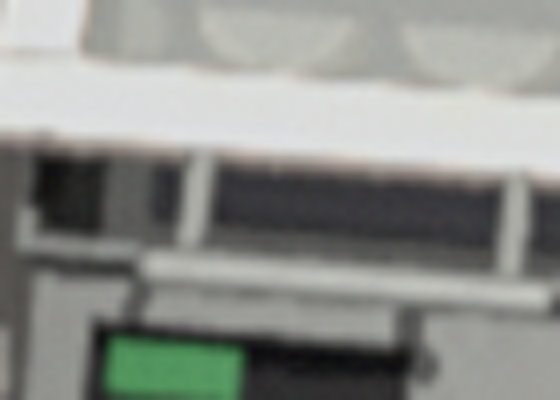

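```bash
python3 - <<'E'
from h import *
S=lambda X,Y:((X+.5)/8-.5+230,(Y+.5)/8-.5+140)
T=lambda X,Y:((X+.5)/8-.5+200,(Y+.5)/8-.5+140)
L=tri(T(145,262),S(337,88));Rr=tri(T(550,298),S(100,207));print(L,Rr,(L[0]+Rr[0])/2,np.linalg.norm(L[0]-Rr[0]))
hz=.142; m=(L[0]+Rr[0])/2
print("angle",np.arcsin((m[2]-hz)/.2002)-np.arctan2(8,200))
E
```

```text
(array([0.53981442, 0.07943301, 0.22687853]), np.float64(0.0003269287780659433)) (array([ 0.5293192 , -0.02739094,  0.22804429]), np.float64(0.0005739460508278865)) [0.53456681 0.02602103 0.22746141] 0.1073446042896603
angle 0.4010613149001157
```

```bash
python3 -m creep '[[255,[0,30,0],0],[255,[0,38,0],0],[255,[0,40,0],0],[255,[0,40,0],0],[255,[0,40,0],0],[255,[0,38,0],0],[255,[0,30,-5],0],[255,[0,20,-10],0]]';python3 -m creep '[[255,[0,0,-15],0],[255,[0,0,-15],0],[255,[0,0,-10],0],[255,[0,0,-5],0],[255,[0,0,0],0],[255,[0,0,0],0],[255,[0,0,0],0],[255,[0,0,0],0]]'
```

```text
time: 33.77
tool_pos: [0.4806, 0.0233, 0.2478]
tcp_rot: [-2.186, 0.083, 2.178]
wrist_force: [1.2, -0.1, -0.4]
width: -0.001
time: 34.43
tool_pos: [0.4803, 0.0207, 0.2025]
tcp_rot: [-2.183, 0.087, 2.179]
wrist_force: [0.9, -0.7, -0.7]
width: 0.002
```

```bash
python3 -m creep '[[255,[7,0,0],0],[255,[8,0,0],0],[255,[6,0,0],0],[255,[6,0,0],0],[255,[4,0,0],0],[255,[3,0,0],0],[255,[3,0,0],0],[255,[3,0,2],0]]'; python3 -m creep '[[255,[5,0,8],0],[255,[5,0,9],0],[255,[5,0,8],0],[255,[6,-1,8],0],[255,[6,0,8],0],[255,[6,-1,7],0],[255,[6,0,6],0],[255,[6,-1,6],0]]'; python3 - <<'E'
from h import *
s,d=read_camera("scene");st=read_state()
print(st['tool_pos'],st['wrist_force'])
cv2.imwrite("pics/z19.png",cv2.resize(s[100:290,180:380],None,fx=3,fy=3))
E
```

```text
time: 35.1
tool_pos: [0.5179, 0.021, 0.2027]
tcp_rot: [-2.176, 0.087, 2.186]
wrist_force: [-7.7, -0.7, 3.8]
width: -0.0
time: 35.77
tool_pos: [0.563, 0.0176, 0.2649]
tcp_rot: [-2.178, 0.088, 2.185]
wrist_force: [-6.7, -0.1, 7.0]
width: 0.003
[0.5648901  0.01749459 0.26647403] [-5.09576928 -0.7549921   7.84577383]
```

View pics/z19.png

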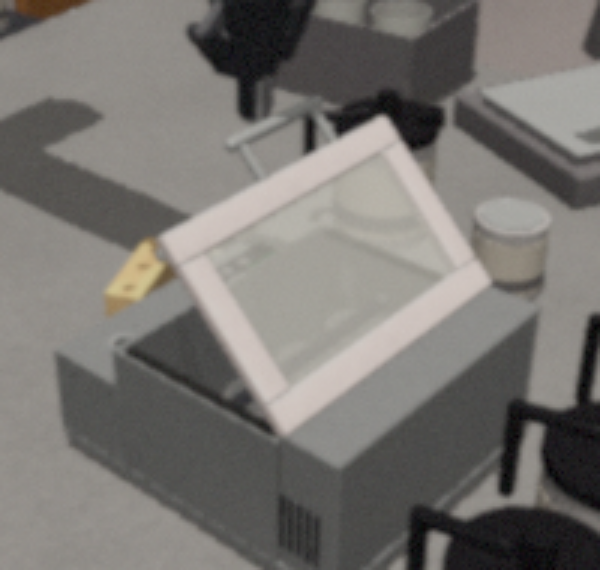

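```bash
python3 -m creep '[[255,[7,-1,8],0],[255,[7,0,8],0],[255,[8,-1,7],0],[255,[8,0,6],0],[255,[8,-1,6],0],[255,[8,0,5],0],[255,[8,-1,4],0],[255,[7,0,4],0]]'; python3 - <<'E'
from h import *
s,d=read_camera("scene");st=read_state()
print(st['tool_pos'],st['wrist_force'])
cv2.imwrite("pics/z20.png",cv2.resize(s[80:270,180:380],None,fx=3,fy=3))
E
```

```text
time: 36.48
tool_pos: [0.6263, 0.0139, 0.3117]
tcp_rot: [-2.181, 0.087, 2.181]
wrist_force: [0.6, 0.1, -0.4]
width: -0.004
[0.6276956  0.0139351  0.31237544] [ 2.41898284 -0.15777035  1.47221171]
```

View pics/z20.png

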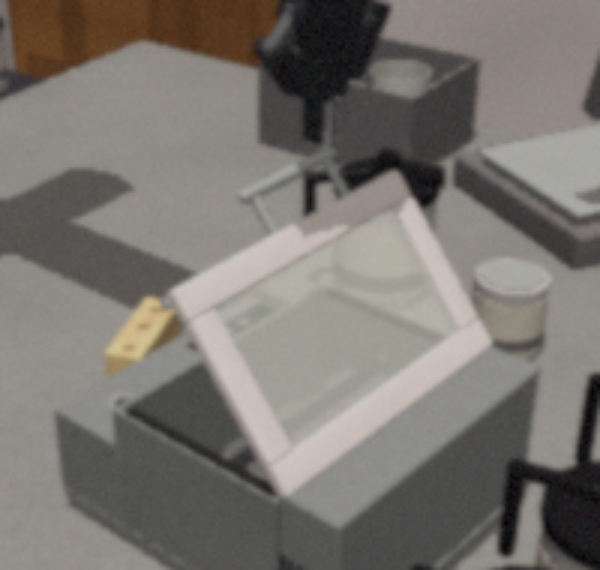

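```bash
python3 -m creep '[[255,[-15,0,3],0],[255,[-25,0,0],0],[255,[-25,0,0],0],[255,[-25,0,0],0],[255,[-10,0,-10],0],[255,[0,0,-20],0],[255,[0,0,-25],0],[255,[0,0,-15],0]]'; python3 - <<'E'
from h import *
s,d=read_camera("scene");t,_=read_camera("top");st=read_state()
print(st['tool_pos'],st['wrist_force'])
cv2.imwrite("pics/z21.png",cv2.resize(s[80:270,180:380],None,fx=3,fy=3))
cv2.imwrite("pics/z22.png",cv2.resize(t[80:220,180:340],None,fx=4,fy=4))
E
```

```text
time: 37.2
tool_pos: [0.5242, 0.0141, 0.2425]
tcp_rot: [-2.179, 0.086, 2.183]
wrist_force: [-0.3, 0.9, -1.1]
width: -0.002
[0.5228553  0.01410557 0.24084604] [-0.74266452  0.31586362 -0.03186911]
```

View pics/z21.png

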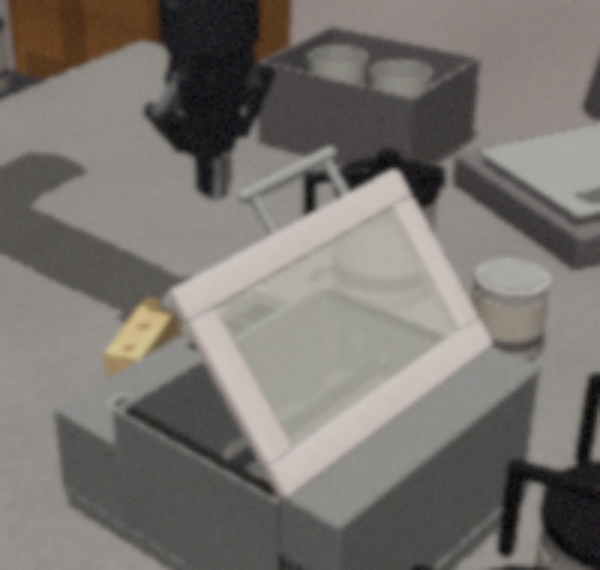

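View pics/z22.png

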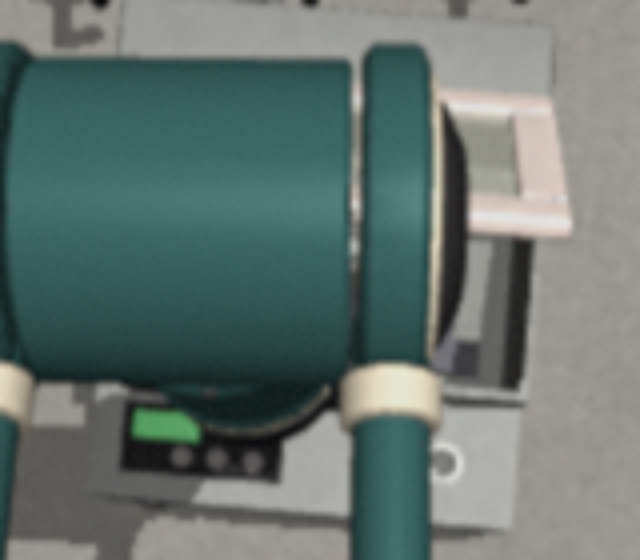

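```bash
python3 - <<'E'
from h import *
xh=np.array([np.cos(-.08),np.sin(-.08),0]);yh=np.array([-xh[1],xh[0],0])
h=np.array([.499,-.081,0])+.208*xh+.085*yh+[0,0,.142]
for th in np.arange(.3,1.21,.1):
    b=h+.025*yh+(-.2*np.cos(th)+.008*np.sin(th))*xh+np.array([0,0,.2*np.sin(th)+.008*np.cos(th)])
    print(round(th,2),b.round(4),proj("scene",b).round(1))
E
```

```text
0.3 [0.527  0.0271 0.2087] [255.4 163.4]
0.4 [0.5346 0.0265 0.2273] [257.6 157.8]
0.5 [0.544  0.0257 0.2449] [260.3 152.5]
0.6 [0.5551 0.0249 0.2615] [263.7 147.6]
0.7 [0.5678 0.0238 0.277 ] [267.8 143.2]
0.8 [0.582  0.0227 0.291 ] [272.4 139.4]
0.9 [0.5974 0.0215 0.3036] [277.7 136.2]
1.0 [0.6141 0.0201 0.3146] [283.5 133.8]
1.1 [0.6318 0.0187 0.3239] [289.9 132. ]
1.2 [0.6503 0.0172 0.3313] [296.7 131.1]
```

```bash
python3 -m creep '[[255,[4,0,8],0],[255,[8,0,8],0],[255,[10,0,4],0],[255,[8,0,0],0],[255,[8,0,0],0],[255,[6,0,0],0],[255,[6,0,0],0],[255,[6,0,2],0]]'; python3 -m creep '[[255,[6,0,4],0],[255,[7,0,4],0],[255,[7,-1,4],0],[255,[7,0,3],0],[255,[6,-1,3],0],[255,[6,0,2],0],[255,[5,-1,2],0],[255,[4,0,1],0]]'; python3 - <<'E'
from h import *
s,d=read_camera("scene");st=read_state()
print(st['tool_pos'],st['wrist_force'])
cv2.imwrite("pics/z23.png",cv2.resize(s[80:270,180:380],None,fx=3,fy=3))
E
```

```text
time: 37.97
tool_pos: [0.5813, 0.014, 0.2656]
tcp_rot: [-2.178, 0.087, 2.184]
wrist_force: [-0.9, 0.4, 0.4]
width: -0.003
time: 38.63
tool_pos: [0.6302, 0.0108, 0.2898]
tcp_rot: [-2.181, 0.087, 2.181]
wrist_force: [-0.5, 0.4, 0.3]
width: -0.001
[0.63080021 0.01086126 0.28979601] [1.27841868 0.17632096 0.08630886]
```

View pics/z23.png

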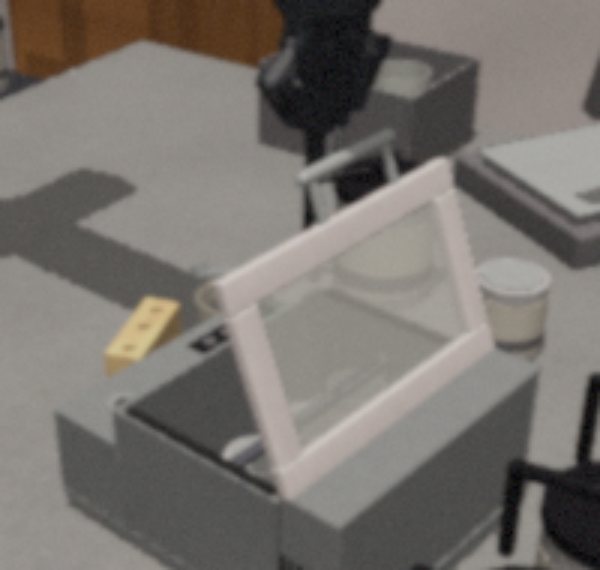

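```bash
python3 -m creep '[[255,[-8,0,0],0],[255,[-20,0,0],0],[255,[-25,0,0],0],[255,[-25,0,0],0],[255,[-25,0,0],0],[255,[-20,-10,5],0],[255,[0,-30,10],0],[255,[0,-35,10],0]]'; python3 -m creep '[[255,[0,-38,5],0],[255,[0,-38,0],0],[255,[0,-38,0],0],[255,[0,-20,0],0],[255,[0,0,0],0],[255,[0,0,0],0],[255,[0,0,0],0],[255,[0,0,0],0]]'; python3 - <<'E'
from h import *
s,d=read_camera("scene");t,_=read_camera("top");st=read_state()
print(st['tool_pos'],st['wrist_force'])
cv2.imwrite("pics/z24.png",s)
cv2.imwrite("pics/z25.png",t);np.savez("end.npz",s=s,t=t)
cv2.imwrite("pics/z26.png",np.hstack([cv2.resize(s[220:320,60:160],(400,400),interpolation=cv2.INTER_CUBIC),cv2.resize(t[150:250,370:470],(400,400),interpolation=cv2.INTER_CUBIC)]))
E
```

```text
time: 39.35
tool_pos: [0.5042, -0.0629, 0.3144]
tcp_rot: [-2.182, 0.082, 2.183]
wrist_force: [1.7, -0.0, -0.1]
width: -0.0
time: 40.02
tool_pos: [0.5063, -0.1968, 0.3195]
tcp_rot: [-2.181, 0.085, 2.181]
wrist_force: [-0.1, -0.7, -0.5]
width: -0.002
[ 0.50649284 -0.1966975   0.31957893] [-0.72918031  0.17568581 -0.05013353]
```

View pics/z24.png

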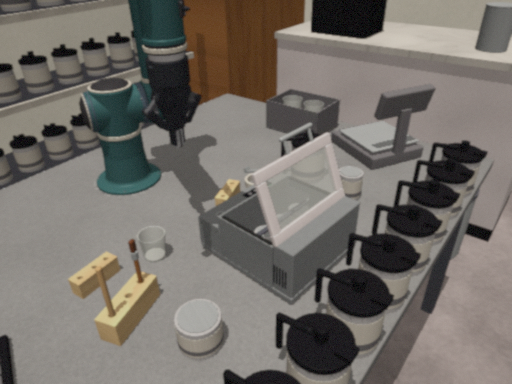

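View pics/z25.png

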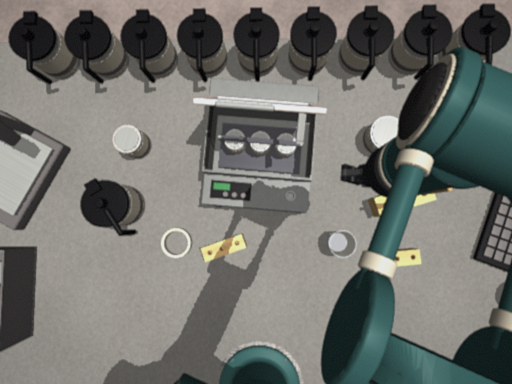

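View pics/z26.png

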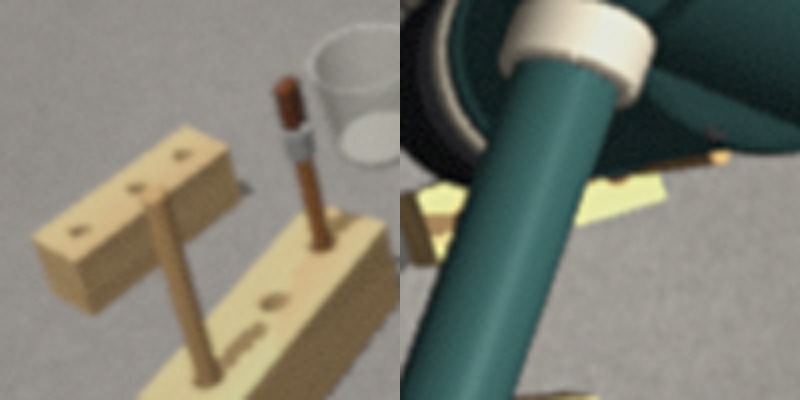

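```bash
python3 - <<'E'
from h import *
print(tri((449.4,188.8),(97.6,267.8)))
from workcell import finish_job
print(finish_job())
E
```

```text
(array([ 0.50570769, -0.42604071,  0.18287649]), np.float64(2.545528266007572e-05))
the job is handed in; nothing more can be done
None
```

I finished the job and handed it in at about 40 s of the 67 s allowed. The hand-in gives no verdict.

- **Catch:** I put the dowel down through the release hole and felt the catch about 38 to 40 mm below the panel. I pressed it in small steps, and the highest wrist-force reading was about 7.6 N, until the lid sprang up to about 0.40 rad.
- **Dowel:** It is back in its own hole and released. My last two-view fix put its top at z 0.183 m, against 0.183 m at the start and 0.185 m from the text. Its position was within 1 mm of the starting position, so it stands right down.
- **Lid:** I pushed it open by its handle with shut fingers. On the first try the fingertips slipped over the bar at about 0.87 rad, so I set them lower and pushed again. With the fingers still at the handle I measured about 1.18 rad. After backing off, the picture shows it still fully open.
- **Other things on the bench:** The brush, cup, tape and tins look unmoved in the last pictures. The arm stands clear with no contact force.

The one disagreement was between the two cameras, which differed by about 1 to 3 mm on the dowel's y position. The dowel entered both holes with no noticeable side force.

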